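Put the punches back beside their own dies

TASK

The four punches of the hole-punching machine have been put back in the wrong holders of the tool rack, and a punch run in the wrong die would ruin both. Swap them over (the empty pocket of the spare holder, the one without a die, is there to use on the way), so that in the end every punch stands point up, fully down in the pocket of the holder whose die has the opening of the same shape and size as its point.

Things in the scene. Friction and masses are not known exactly. Their poses are not given: they have to be found in the camera images.
- mid_large_round (a point): Centre, half-way up, of the large round punch: a round point 35 mm across, nearly as thick as the body. Loose steel punch (0.4 kg), 74 mm tall, axis z upright: foot 42 mm wide, 9 mm high; dark body 38 mm in diameter, to be gripped, 10 to 57 mm above the underside; then the 16 mm high point, its end bright. Seated in a pocket, this centre is 37 mm above the pocket floor. Its turn about z does not matter.
- mid_small_round (a point): Centre, half-way up, of the small round punch: a round point only 12 mm across. Loose steel punch (0.4 kg), 74 mm tall, axis z upright: foot 42 mm wide, 9 mm high; dark body 38 mm in diameter, to be gripped, 10 to 57 mm above the underside; then the 16 mm high point, its end bright. Seated in a pocket, this centre is 37 mm above the pocket floor. Its turn about z does not matter.
- mid_square (a point): Centre, half-way up, of the square punch: a square point 25 mm a side. Loose steel punch (0.4 kg), 74 mm tall, axis z upright: foot 42 mm wide, 9 mm high; dark body 38 mm in diameter, to be gripped, 10 to 57 mm above the underside; then the 16 mm high point, its end bright. Seated in a pocket, this centre is 37 mm above the pocket floor. Its turn about z does not matter.
- mid_oblong (a point): Centre, half-way up, of the oblong punch: a slot-shaped point 35 x 12 mm with round ends. Loose steel punch (0.4 kg), 74 mm tall, axis z upright: foot 42 mm wide, 9 mm high; dark body 38 mm in diameter, to be gripped, 10 to 57 mm above the underside; then the 16 mm high point, its end bright. Seated in a pocket, this centre is 37 mm above the pocket floor. Its turn about z does not matter.
- pocket_large_round (a point): Centre of the pocket floor in the holder of the large round die, a grey block 152 x 80 mm fixed in the blue rack, top 18 mm above this point. Pocket 50 mm wide, 18 mm deep. The fixed die, a bright 62 mm disc with a round opening 37 mm across, is centred 72 mm toward the robot (-x), top 25 mm above this point. x points across the rack away from the robot, y along the row, z up.
- pocket_small_round (a point): Centre of the pocket floor in the holder of the small round die, a grey block 152 x 80 mm fixed in the blue rack, top 18 mm above this point. Pocket 50 mm wide, 18 mm deep. The fixed die, a bright 62 mm disc with a round opening 14 mm across, is centred 72 mm toward the robot (-x), top 25 mm above this point. x points across the rack away from the robot, y along the row, z up.
- pocket_square (a point): Centre of the pocket floor in the holder of the square die, a grey block 152 x 80 mm fixed in the blue rack, top 18 mm above this point. Pocket 50 mm wide, 18 mm deep. The fixed die, a bright 62 mm disc with a square opening 27 mm a side, is centred 72 mm toward the robot (-x), top 25 mm above this point. x points across the rack away from the robot, y along the row, z up.
- pocket_oblong (a point): Centre of the pocket floor in the holder of the oblong die, a grey block 152 x 80 mm fixed in the blue rack, top 18 mm above this point. Pocket 50 mm wide, 18 mm deep. The fixed die, a bright 62 mm disc with a slot-shaped opening 37 x 14 mm with round ends, is centred 72 mm toward the robot (-x), top 25 mm above this point. x points across the rack away from the robot, y along the row, z up.
- pocket_spare (a point): Centre of the pocket floor in the spare holder: the same block and pocket (all five in a straight row, 84 mm apart, in any order) but with an empty black die seat and no die. At the start this pocket is the only empty one.

How it is judged:
By the outcome, as a careful person would: the job done as asked, in the order asked, and still so for the second after the job is handed in, with the robot touching nothing.
It also fails if it takes over 106 s, if anything falls off the work surface, if the arm or the gripper's body presses on something with over 40 N, if the wrist force passes 120 N, or if a joint passes its speed limit or range.

ROBOT

A 6-joint arm with a two-finger parallel gripper is mounted at the origin on a cart in front of the work surface, level with it; the furniture and walls round the work are solid. World frame = base frame: x ahead of the robot, y to its left, z up, the work surface at z = 0. Lengths are in m, angles in rad, forces in N, time in s.
With the tool pointing down it reaches from about 0.3 to 0.875 m from the base axis. Payload 6.4 kg.
Tool frame: the origin (TCP) lies between the finger pads; the fingertips stand 8 mm ahead of it and the grasp point (between the pads) lies 11 mm behind it; z points along the fingers, x is the direction in which the jaws open and shut, and the axes are right-handed (so a half turn about z gives the same grasp; the last joint's range is limited). The gripper opens to 85 mm and grips with 20 to 120 N. Pads are 22 mm wide; open, the fingers measure 114 mm over their backs; the gripper's body (76 mm by 85 mm) begins 54 mm behind the grasp point. The pads swing forward as they close: fully open they stand 13 mm farther back than shut.
Start: joints at [-1.539, 0.181, 1.607, -0, 1.354, -0.206], TCP at [0.135, -0.559, 0.239] pointing down, gripper open.
Joint ranges: [-2.99, 2.99], [-0.89, 2.07], [0.3, 2.58], [-1.14, 4.28], [0, 2.63], [-3.12, 3.12]. Speed limits (rad/s): [2.57, 2.57, 3.01, 3.14, 3.14, 3.14].

INTERFACE

Orientations are given as a unit quaternion [w, x, y, z].
In Python, from bench import ctrl gives the robot as it stands.
- The arm moves only by the tool drive_tool, never from a script. Its argument "commands" is a list of rows, each an object of numbers: "gripper": the closure, from 0 (fully open) to 1 (shut); "dx", "dy", "dz": the shift along the tool's x, y, z in cm; "turn": the turn about the tool's z in degrees. A call has 1 to 20 rows; each row is the pose to reach, as a shift and turn from the pose commanded when the call began, along the tool's axes at that moment; what a row does not reach only later rows make up. A row lasts 1/8 s, in which the tool goes at most 62.5 mm and 10.7 degrees, less where a joint would pass 70% of its speed; a pose out of reach is approached as far as the arm can. A call with a gripper value outside its range is refused whole. The fingers move at their own pace and stop on an object; the grip force is fixed at half the most. Time passes only in rows, so rows that repeat a pose let the fingers close. It gives the time, the measured TCP pose, the force and the opening at its end, in the units of the state.
- ctrl.get_obs(): the state, without advancing time (a new reading comes with each control period).
- ctrl.camera(name): name is "side" or "top"; returns a dict with "image" (384x512x3 uint8, red, green, blue), "mtx" (3x3 intrinsics, pixels), "k1" (the pictures are not rectified: a ray, as slopes to the right and down, at radius r is drawn at 1 + k1 r^2 times it, then the intrinsics apply), "R" (3x3) and "t" (3): a world point X has camera coordinates R X + t. Camera axes: x right, y down, z forward; pixel columns grow to the right and rows downward; lengths in m; the calibration is good to about 2 mm. A picture is of the moment at which its call begins. There is no depth.
- ctrl.hand_in(): hands the job in, once; it reports no verdict.
The state is a dict: "time_s": time; "q": joint angles; "dq": joint speeds; "joint_efforts": joint torques, N m; "eef_pos": TCP position; "eef_rot": TCP orientation; "wrist_force": force on the tool from outside, world axes, zero at the start; "torque": the same for the moment, N m; "opening": opening from 0.0 (shut) to 1.0 (fully open).
Only numpy, scipy, OpenCV 4.12 (cv2) and the standard library are available. Lean on these libraries where they do the work, as an engineer would, in place of code of your own. Each camera call takes 0.05 s, during which the arm holds its last target.

## Working session

There is one attempt and no reset: what is moved stays moved. The work goes in short steps, Python scripts to look and compute and a tool call to move; the robot and the scene stay as the last step left them, time stands still between calls to the robot, and variables do not carry over. Pictures are saved under pics/ and viewed, and the job is handed in when it is done.

Besides the shell and the picture viewer there is one more tool, called after "Call:" by a JSON object that holds its "api" and its "payload", one argument or row to a line. drive_tool: Moves the arm, as the interface text tells. Its arguments: {"type":"object","properties":{"commands":{"type":"array","items":{"type":"object","properties":{"gripper":{"type":"number"},"dx":{"type":"number"},"dy":{"type":"number"},"dz":{"type":"number"},"turn":{"type":"number"}}}}},"required":["commands"]}

```bash
mkdir -p pics; ls
python3 - <<'E'
from bench import ctrl
import cv2
o=ctrl.get_obs()
print({k:(v if not hasattr(v,'round') else v) for k,v in o.items()})
for n in("side","top"):
    c=ctrl.camera(n); cv2.imwrite(f"pics/{n}0.png",c["image"][:,:,::-1]); print(n,c["mtx"],c["k1"],c["R"],c["t"])
E
```

```text
pics
{'time_s': 0.0, 'q': array([-1.53929760e+00,  1.81555876e-01,  1.60802610e+00,  1.40251128e-05,
        1.35380173e+00, -2.06278198e-01]), 'dq': array([ 5.73031914e-04,  5.45756542e-04, -1.05025248e-03, -6.07818847e-05,
       -1.52540529e-03,  1.79496085e-04]), 'joint_efforts': array([ 1.11062029e-03, -4.44872189e+01, -3.51335227e+01, -2.11821307e-04,
        9.18759702e-03,  1.71110366e-05]), 'eef_pos': array([ 0.13545282, -0.55825355,  0.23836706]), 'eef_rot': array([-6.90482496e-04,  7.85983063e-01, -6.18247380e-01, -5.70301704e-04]), 'wrist_force': array([-0.63507004, -0.01461592, -0.14848137]), 'torque': array([ 0.03004798, -0.03515103,  0.06926657]), 'opening': 1.0010486037893682}
side [[444.24705985   0.         252.25335651]
 [  0.         444.24705985 187.73743082]
 [  0.           0.           1.        ]] -0.1313784262298313 [[-0.89480766 -0.44643841  0.00346291]
 [-0.22488721  0.44401934 -0.86733648]
 [ 0.38567472 -0.77687809 -0.4977102 ]] [0.55985939 0.14421765 0.74375717]
top [[436.9409224    0.         252.98501606]
 [  0.         436.9409224  193.84103263]
 [  0.           0.           1.        ]] -0.15687380075084617 [[ 0.01579444 -0.999861    0.00533973]
 [-0.98986362 -0.01638991 -0.14107226]
 [ 0.14114017 -0.00305745 -0.9899849 ]] [0.06891246 0.62253462 0.84614799]
```

View pics/side0.png

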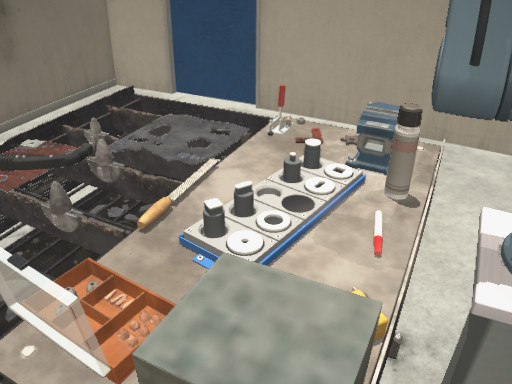

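View pics/top0.png

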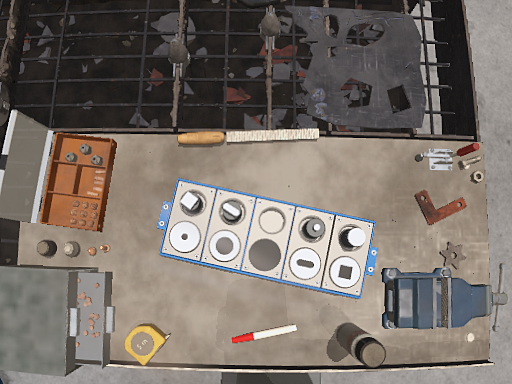

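```bash
cat > h.py <<'E'
import numpy as np, cv2
from bench import ctrl
def ray(c,u,v):
    K=c["mtx"];k=c["k1"]
    d=np.array([(u-K[0,2])/K[0,0],(v-K[1,2])/K[1,1]]);s=d.copy()
    for _ in range(30): s=d/(1+k*(s@s))
    R=np.array(c["R"]);return -R.T@c["t"], R.T@np.array([s[0],s[1],1])
def at_z(c,u,v,z):
    o,d=ray(c,u,v);return o+d*(z-o[2])/d[2]
def proj(c,X):
    p=np.array(c["R"])@np.array(X)+c["t"];s=p[:2]/p[2];s=s*(1+c["k1"]*(s@s))
    return s*np.diag(c["mtx"])[:2]+c["mtx"][:2,2]
E
python3 - <<'E'
from h import *
c=ctrl.camera("top");im=c["image"][:,:,::-1]
cv2.imwrite("pics/topz.png",cv2.resize(im[170:305,150:390],None,fx=3.3,fy=3.3,interpolation=cv2.INTER_CUBIC))
c=ctrl.camera("side");im=c["image"][:,:,::-1]
cv2.imwrite("pics/sidez.png",cv2.resize(im[130:275,170:370],None,fx=4,fy=4,interpolation=cv2.INTER_CUBIC))
E
```

```text
(no output)
```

View pics/topz.png

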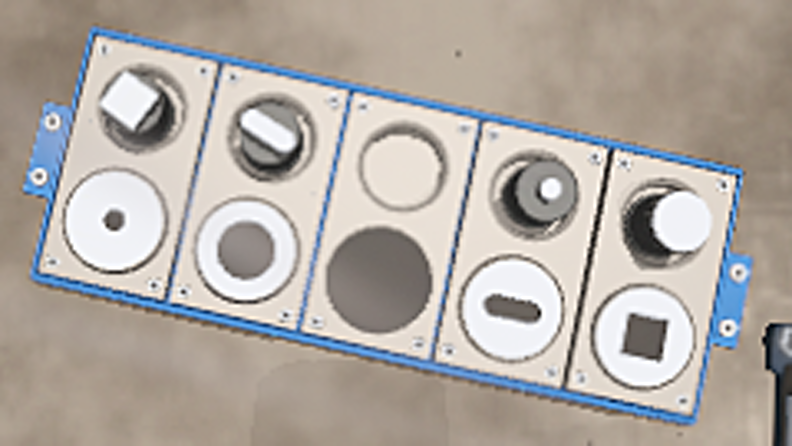

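View pics/sidez.png

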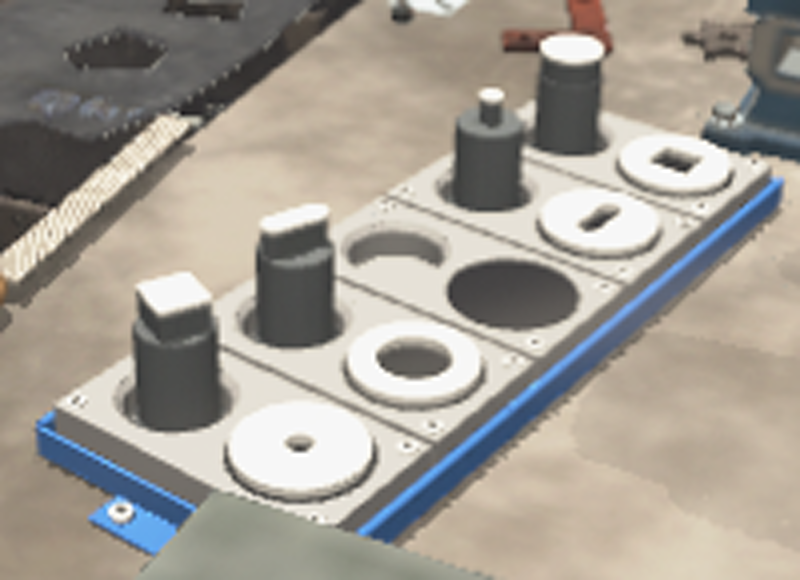

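Run:
```python
from h import *
from scipy.optimize import least_squares
obs={}
for n,roi in(("top",(170,305,150,390)),("side",(130,275,170,370))):
    c=ctrl.camera(n);im=c["image"];y0,y1,x0,x1=roi
    sub=im[y0:y1,x0:x1];big=cv2.resize(sub,None,fx=4,fy=4,interpolation=cv2.INTER_CUBIC)
    m=((big.min(2)>(236 if n=="top" else 236))).astype(np.uint8)
    cs,_=cv2.findContours(m,cv2.RETR_EXTERNAL,cv2.CHAIN_APPROX_NONE)
    L=[]
    for k in cs:
        a=cv2.contourArea(k)
        if a<300: continue
        h=cv2.convexHull(k);M=cv2.moments(h)
        u=(M["m10"]/M["m00"]+.5)/4-.5+x0;v=(M["m01"]/M["m00"]+.5)/4-.5+y0
        L.append((u,v,a,cv2.fitEllipse(k)[1]));print(n,round(u,1),round(v,1),a,np.round(np.array(L[-1][3])/4,1))
    cv2.imwrite(f"pics/m_{n}.png",m*255)
```

```text
top 344.8 271.8 10151.5 [28.1 28.7]
top 304.8 263.1 10381.5 [28.7 28.8]
top 224.1 245.5 10193.5 [28.1 28.9]
top 356.4 236.5 3516.5 [16.4 17.1]
top 316.5 226.7 323.5 [4.9 5.4]
top 184.0 236.6 8598.0 [27.3 28.1]
top 230.7 208.9 1261.5 [ 5.6 19.3]
top 188.6 199.8 2166.5 [13.6 14. ]
side 244.6 240.8 9240.5 [21.1 34.8]
side 273.1 219.3 7439.0 [18.3 32.4]
side 213.0 202.5 1514.0 [ 8.  16.3]
side 243.2 183.7 710.0 [ 3.4 18.3]
side 319.3 184.2 4932.0 [13.8 28.5]
side 338.4 169.8 4102.5 [12.2 26.9]
side 312.7 141.7 997.5 [ 5.5 14.7]
```

```bash
cd pics; python3 -c "
import cv2,numpy as np
a=cv2.imread('m_top.png');b=cv2.imread('m_side.png');b=cv2.resize(b,None,fx=.8,fy=.8);a=cv2.resize(a,None,fx=.8,fy=.8)
h=np.zeros((min(600,a.shape[0]+0),800,3),np.uint8)
cv2.imwrite('mm.png',b);"
```

```text
(no output)
```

View pics/mm.png

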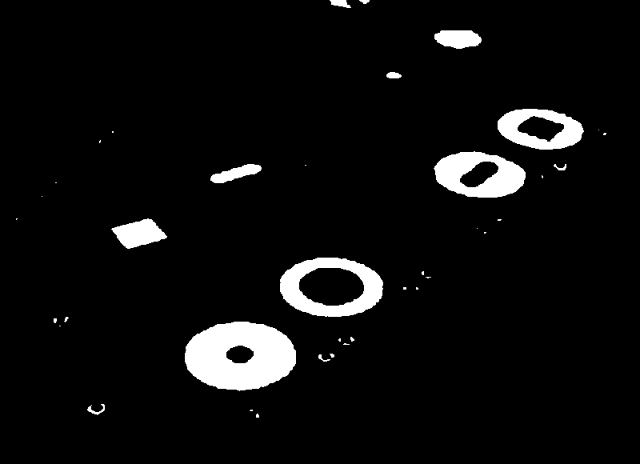

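```bash
cat > fit.py <<'E'
from h import *
from scipy.optimize import least_squares
T=ctrl.camera("top");S=ctrl.camera("side")
dt={'A':(184,236.6),'B':(224.1,245.5),'D':(304.8,263.1),'E':(344.8,271.8)}
ds={'A':(244.6,240.8),'B':(273.1,219.3),'D':(319.3,184.2),'E':(338.4,169.8)}
pt={'A':(188.6,199.8),'B':(230.7,208.9),'D':(316.5,226.7),'E':(356.4,236.5)}
ps={'A':(213,202.5),'B':(243.2,183.7),'E':(312.7,141.7)}
ps['D']=(170+393/.8/4,130+75/.8/4)
def tri(a,b):
    o1,d1=ray(T,*a);o2,d2=ray(S,*b)
    d1/=np.linalg.norm(d1);d2/=np.linalg.norm(d2)
    s=np.linalg.lstsq(np.c_[d1,-d2],o2-o1,rcond=None)[0]
    p,q=o1+s[0]*d1,o2+s[1]*d2;return (p+q)/2,np.linalg.norm(p-q)
P={}
for k in 'ABDE':
    p,e=tri(dt[k],ds[k]);q,e2=tri(pt[k],ps[k]);P[k]=q
    print(k,'die',np.round(p,4),round(e,4),'punch',np.round(q,4),round(e2,4))
idx={'A':2,'B':1,'C':0,'D':-1,'E':-2}
def dies(v):
    x,y,th,z=v;ex=np.array([np.cos(th),np.sin(th),0]);ey=np.array([-np.sin(th),np.cos(th),0])
    return {k:np.array([x,y,z])+i*.084*ey for k,i in idx.items()},ex,ey
def f(v):
    C,ex,ey=dies(v[:4]);r=[]
    for k in 'ABDE':
        d=C[k]-.072*ex+[0,0,.025];r+=list(proj(T,d)-dt[k])+list(proj(S,d)-ds[k])
    return r
s=least_squares(f,[.5,0,.2,.02])
print(np.round(s.x,4),'res px',np.round(s.fun,1).reshape(-1,4))
C,ex,ey=dies(s.x)
for k in C:
    print(k,'pocket',np.round(C[k],4), 'punch at z top', np.round(at_z(T,*pt[k],s.x[3]+.074),4) if k in pt else '', np.round(at_z(S,*ps[k],s.x[3]+.074),4) if k in pt else '')
E
python3 fit.py
```

```text
A die [0.532  0.2181 0.0349] 0.0005 punch [0.6014 0.2038 0.0851] 0.0008
B die [0.5155 0.1357 0.0349] 0.0007 punch [0.5849 0.1215 0.0856] 0.0009
D die [ 0.4823 -0.0283  0.0353] 0.0007 punch [ 0.5525 -0.0449  0.0848] 0.002
E die [ 0.4653 -0.1102  0.0356] 0.0007 punch [ 0.5348 -0.1228  0.0851] 0.0011
[ 0.5693  0.0395 -0.1991  0.0101] res px [[-0.1  0.1 -0.2 -0. ]
 [-0.1  0.2 -0.2  0. ]
 [ 0.2  0.3 -0.1  0.1]
 [ 0.4  0.1 -0.2  0. ]]
A pocket [0.6026 0.2042 0.0101] punch at z top [0.6018 0.2042 0.0841] [0.6018 0.2024 0.0841]
B pocket [0.5859 0.1218 0.0101] punch at z top [0.5855 0.1218 0.0841] [0.5857 0.119  0.0841]
C pocket [0.5693 0.0395 0.0101] punch at z top  
D pocket [ 0.5527 -0.0429  0.0101] punch at z top [ 0.5535 -0.0447  0.0841] [ 0.5521 -0.0467  0.0841]
E pocket [ 0.5361 -0.1252  0.0101] punch at z top [ 0.5353 -0.1228  0.0841] [ 0.535  -0.1252  0.0841]
```

```bash
cat >> h.py <<'E'
from scipy.spatial.transform import Rotation as Ro
def go(*targets,yaw=None):
    "print tool shift (cm) and turn (deg) from the measured pose to world xyz targets"
    o=ctrl.get_obs();w,x,y,z=o["eef_rot"];R=Ro.from_quat([x,y,z,w]).as_matrix()
    cy=np.arctan2(R[1,0],R[0,0])
    print('t',round(o["time_s"],2),'pos',np.round(o["eef_pos"],4),'yaw',round(cy,4),'F',np.round(o["wrist_force"],1),'open',round(o["opening"],3),'tilt',np.round(R[:,2],4))
    if yaw is not None:
        print('turn',round(np.degrees(-((yaw-cy+np.pi)%(2*np.pi)-np.pi)),2))
    for t in targets: print(np.round(t,4),'->',np.round(R.T@(np.array(t)-o["eef_pos"])*100,2))
E
python3 - <<'E'
from fit import *
print('can top',tri((373,353),(410,107)))
print('vise',tri((480,293),(382,104)))
go([.135,-.559,.34],[.5525,-.0455,.34],[.5525,-.0455,.15],yaw=-.199)
E
```

```text
A die [0.532  0.2181 0.0349] 0.0005 punch [0.6014 0.2038 0.0851] 0.0008
B die [0.5155 0.1357 0.0349] 0.0007 punch [0.5849 0.1215 0.0856] 0.0009
D die [ 0.4823 -0.0283  0.0353] 0.0007 punch [ 0.5525 -0.0449  0.0848] 0.002
E die [ 0.4653 -0.1102  0.0356] 0.0007 punch [ 0.5348 -0.1228  0.0851] 0.0011
[ 0.5693  0.0395 -0.1991  0.0101] res px [[-0.1  0.1 -0.2 -0. ]
 [-0.1  0.2 -0.2  0. ]
 [ 0.2  0.3 -0.1  0.1]
 [ 0.4  0.1 -0.2  0. ]]
A pocket [0.6026 0.2042 0.0101] punch at z top [0.6018 0.2042 0.0841] [0.6018 0.2024 0.0841]
B pocket [0.5859 0.1218 0.0101] punch at z top [0.5855 0.1218 0.0841] [0.5857 0.119  0.0841]
C pocket [0.5693 0.0395 0.0101] punch at z top  
D pocket [ 0.5527 -0.0429  0.0101] punch at z top [ 0.5535 -0.0447  0.0841] [ 0.5521 -0.0467  0.0841]
E pocket [ 0.5361 -0.1252  0.0101] punch at z top [ 0.5353 -0.1228  0.0841] [ 0.535  -0.1252  0.0841]
can top (array([ 0.33649837, -0.12249954,  0.20211137]), np.float64(0.001877189571072365))
vise (array([ 0.42821106, -0.3564939 ,  0.12166389]), np.float64(0.0040874049757739775))
t 0.5 pos [ 0.1355 -0.5588  0.2393] yaw -1.333 F [-0.2 -0.2 -0.7] open 1.0 tilt [-0.  0. -1.]
turn -64.97
[ 0.135 -0.559  0.34 ] -> [ 1.000e-02  5.000e-02 -1.007e+01]
[ 0.5525 -0.0455  0.34  ] -> [-40.06 -52.62 -10.07]
[ 0.5525 -0.0455  0.15  ] -> [-40.06 -52.62   8.93]
```

Call:
{"api": "drive_tool", "payload": {
  "commands": [
    {"dz":-10},
    {"dz":-10},
    {"dx":-40.1,"dy":-52.6,"dz":-10,"turn":-65,"gripper":0.39},
    {"dx":-40.1,"dy":-52.6,"dz":-10,"turn":-65,"gripper":0.39},
    {"dx":-40.1,"dy":-52.6,"dz":-10,"turn":-65,"gripper":0.39},
    {"dx":-40.1,"dy":-52.6,"dz":-10,"turn":-65,"gripper":0.39},
    {"dx":-40.1,"dy":-52.6,"dz":-10,"turn":-65,"gripper":0.39},
    {"dx":-40.1,"dy":-52.6,"dz":-10,"turn":-65,"gripper":0.39},
    {"dx":-40.1,"dy":-52.6,"dz":-10,"turn":-65,"gripper":0.39},
    {"dx":-40.1,"dy":-52.6,"dz":-10,"turn":-65,"gripper":0.39},
    {"dx":-40.1,"dy":-52.6,"dz":-10,"turn":-65,"gripper":0.39},
    {"dx":-40.1,"dy":-52.6,"dz":-10,"turn":-65,"gripper":0.39},
    {"dx":-40.1,"dy":-52.6,"dz":-10,"turn":-65,"gripper":0.39},
    {"dx":-40.1,"dy":-52.6,"dz":-10,"turn":-65,"gripper":0.39},
    {"dx":-40.1,"dy":-52.6,"dz":-10,"turn":-65,"gripper":0.39},
    {"dx":-40.1,"dy":-52.6,"dz":-10,"turn":-65,"gripper":0.39},
    {"dx":-40.1,"dy":-52.6,"dz":-10,"turn":-65,"gripper":0.39}
  ]
}}

```text
invalid input at $.commands[0]: expected keys gripper, dx, dy, dz, turn
```

Run:
```python
from h import *
go([.553,-.0455,.14],[.553,-.0455,.041],yaw=-.199)
c=ctrl.camera("side");cv2.imwrite("pics/s1.png",c["image"][:,:,::-1])
```

```text
t 0.5 pos [ 0.1355 -0.5588  0.2393] yaw -1.333 F [-0.2 -0.2 -0.7] open 1.0 tilt [-0.  0. -1.]
turn -64.97
[ 0.553  -0.0455  0.14  ] -> [-40.05 -52.67   9.93]
[ 0.553  -0.0455  0.041 ] -> [-40.05 -52.67  19.83]
```

View pics/s1.png

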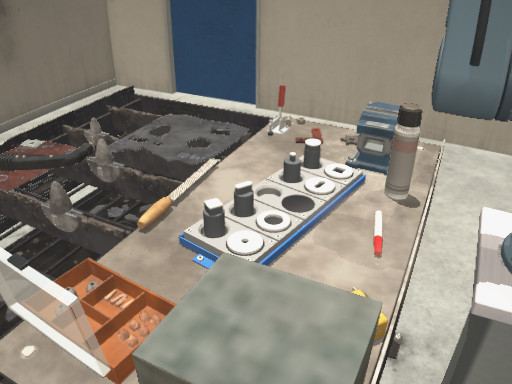

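All keys are needed in every row; the arm has not moved.

Call:
{"api": "drive_tool", "payload": {
  "commands": [
    {"gripper":0,"dx":0,"dy":0,"dz":-10,"turn":0},
    {"gripper":0,"dx":0,"dy":0,"dz":-10,"turn":0},
    {"gripper":0.39,"dx":-40.1,"dy":-52.6,"dz":-10,"turn":-65},
    {"gripper":0.39,"dx":-40.1,"dy":-52.6,"dz":-10,"turn":-65},
    {"gripper":0.39,"dx":-40.1,"dy":-52.6,"dz":-10,"turn":-65},
    {"gripper":0.39,"dx":-40.1,"dy":-52.6,"dz":-10,"turn":-65},
    {"gripper":0.39,"dx":-40.1,"dy":-52.6,"dz":-10,"turn":-65},
    {"gripper":0.39,"dx":-40.1,"dy":-52.6,"dz":-10,"turn":-65},
    {"gripper":0.39,"dx":-40.1,"dy":-52.6,"dz":-10,"turn":-65},
    {"gripper":0.39,"dx":-40.1,"dy":-52.6,"dz":-10,"turn":-65},
    {"gripper":0.39,"dx":-40.1,"dy":-52.6,"dz":-10,"turn":-65},
    {"gripper":0.39,"dx":-40.1,"dy":-52.6,"dz":-10,"turn":-65},
    {"gripper":0.39,"dx":-40.1,"dy":-52.6,"dz":-10,"turn":-65},
    {"gripper":0.39,"dx":-40.1,"dy":-52.6,"dz":-10,"turn":-65},
    {"gripper":0.39,"dx":-40.1,"dy":-52.6,"dz":-10,"turn":-65},
    {"gripper":0.39,"dx":-40.1,"dy":-52.6,"dz":-10,"turn":-65}
  ]
}}

```text
time_s: 2.55
eef_pos: [0.5517, -0.0462, 0.3394]
eef_rot: [0.0, 0.995, -0.1, 0.0]
wrist_force: [-0.3, -0.3, 0.3]
opening: 0.612
```

Run:
```python
from h import *
go([.553,-.0455,.14],[.553,-.0455,.041],yaw=-.199)
c=ctrl.camera("side");cv2.imwrite("pics/s2.png",c["image"][:,:,::-1])
```

```text
t 2.55 pos [ 0.5517 -0.0462  0.3394] yaw -0.2001 F [-0.3 -0.3  0.3] open 0.612 tilt [ 0.e+00 -3.e-04 -1.e+00]
turn -0.06
[ 0.553  -0.0455  0.14  ] -> [ 0.11 -0.1  19.94]
[ 0.553  -0.0455  0.041 ] -> [ 0.11 -0.11 29.84]
```

View pics/s2.png

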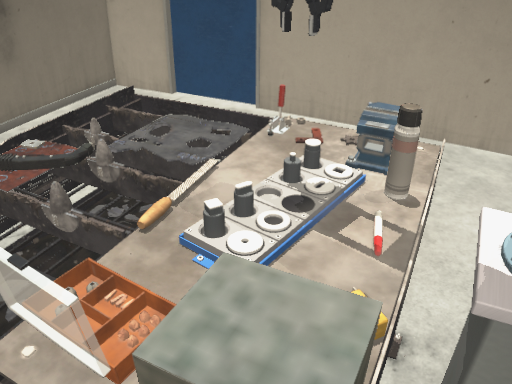

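Call:
{"api": "drive_tool", "payload": {
  "commands": [
    {"gripper":0.39,"dx":0.1,"dy":-0.1,"dz":6,"turn":0},
    {"gripper":0.39,"dx":0.1,"dy":-0.1,"dz":12,"turn":0},
    {"gripper":0.39,"dx":0.1,"dy":-0.1,"dz":18,"turn":0},
    {"gripper":0.39,"dx":0.1,"dy":-0.1,"dz":22.5,"turn":0},
    {"gripper":0.39,"dx":0.1,"dy":-0.1,"dz":22.5,"turn":0},
    {"gripper":0.39,"dx":0.1,"dy":-0.1,"dz":22.5,"turn":0}
  ]
}}

```text
time_s: 3.35
eef_pos: [0.5546, -0.0453, 0.1164]
eef_rot: [0.0, 0.995, -0.1, 0.001]
wrist_force: [0.8, -0.5, 0.4]
opening: 0.61
```

Run:
```python
from h import *
go([.553,-.0455,.041],yaw=-.199)
c=ctrl.camera("side");im=c["image"][:,:,::-1]
cv2.imwrite("pics/s3.png",cv2.resize(im[30:280,170:440],None,fx=2.3,fy=2.3))
c=ctrl.camera("top");im=c["image"][:,:,::-1]
cv2.imwrite("pics/t3.png",im)
```

```text
t 3.35 pos [ 0.5546 -0.0453  0.1164] yaw -0.1993 F [ 0.8 -0.5  0.4] open 0.61 tilt [ 2.7e-03 -9.0e-04 -1.0e+00]
turn -0.02
[ 0.553  -0.0455  0.041 ] -> [-0.18  0.05  7.54]
```

View pics/s3.png

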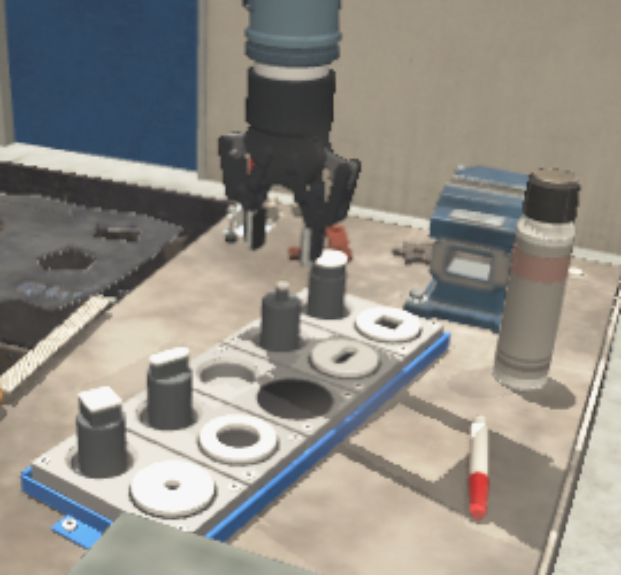

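View pics/t3.png

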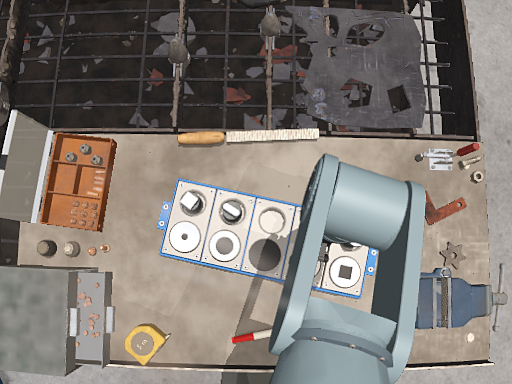

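Call:
{"api": "drive_tool", "payload": {
  "commands": [
    {"gripper":0.39,"dx":-0.1,"dy":0,"dz":2,"turn":0},
    {"gripper":0.39,"dx":-0.1,"dy":0,"dz":3,"turn":0},
    {"gripper":0.39,"dx":-0.1,"dy":0,"dz":4,"turn":0},
    {"gripper":0.39,"dx":-0.1,"dy":0,"dz":5,"turn":0},
    {"gripper":0.39,"dx":-0.1,"dy":0,"dz":6,"turn":0},
    {"gripper":0.39,"dx":-0.1,"dy":0,"dz":7,"turn":0},
    {"gripper":0.39,"dx":-0.1,"dy":0,"dz":7.3,"turn":0},
    {"gripper":0.39,"dx":-0.1,"dy":0,"dz":7.3,"turn":0},
    {"gripper":0.39,"dx":-0.1,"dy":0,"dz":7.3,"turn":0}
  ]
}}

```text
time_s: 4.58
eef_pos: [0.5527, -0.0443, 0.0416]
eef_rot: [0.0, 0.995, -0.099, 0.0]
wrist_force: [0.0, 0.0, -0.1]
opening: 0.609
```

Run:
```python
from h import *
go([.553,-.0455,.041],yaw=-.199)
c=ctrl.camera("side");im=c["image"][:,:,::-1]
cv2.imwrite("pics/s4.png",cv2.resize(im[100:240,210:370],None,fx=4,fy=4,interpolation=cv2.INTER_CUBIC))
```

```text
t 4.58 pos [ 0.5527 -0.0443  0.0416] yaw -0.1985 F [ 0.   0.  -0.1] open 0.609 tilt [ 7.e-04 -2.e-04 -1.e+00]
turn 0.03
[ 0.553  -0.0455  0.041 ] -> [0.05 0.11 0.06]
```

View pics/s4.png

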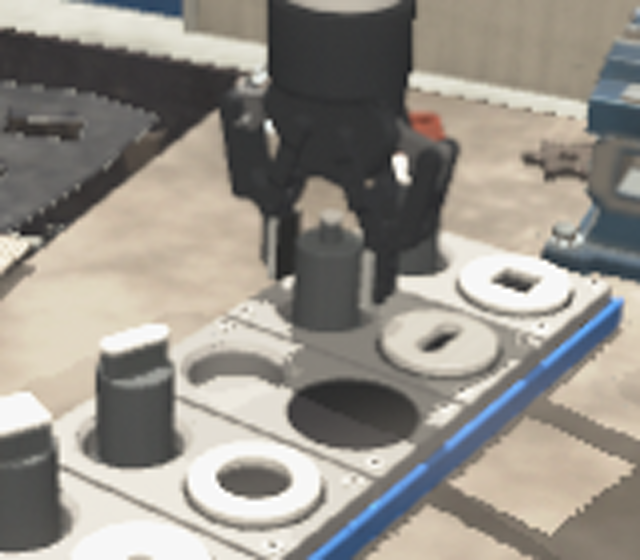

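Call:
{"api": "drive_tool", "payload": {
  "commands": [
    {"gripper":1,"dx":0,"dy":0.1,"dz":0,"turn":0},
    {"gripper":1,"dx":0,"dy":0.1,"dz":0,"turn":0},
    {"gripper":1,"dx":0,"dy":0.1,"dz":0,"turn":0},
    {"gripper":1,"dx":0,"dy":0.1,"dz":0,"turn":0},
    {"gripper":1,"dx":0,"dy":0.1,"dz":0,"turn":0},
    {"gripper":1,"dx":0,"dy":0.1,"dz":0,"turn":0}
  ]
}}

```text
time_s: 5.38
eef_pos: [0.5527, -0.0453, 0.042]
eef_rot: [0.0, 0.995, -0.099, 0.001]
wrist_force: [0.1, -0.8, 5.9]
opening: 0.419
```

Call:
{"api": "drive_tool", "payload": {
  "commands": [
    {"gripper":1,"dx":0,"dy":0,"dz":-1,"turn":0},
    {"gripper":1,"dx":0,"dy":0,"dz":-2,"turn":0},
    {"gripper":1,"dx":0,"dy":0,"dz":-3,"turn":0},
    {"gripper":1,"dx":0,"dy":0,"dz":-4,"turn":0},
    {"gripper":1,"dx":0,"dy":0,"dz":-5,"turn":0},
    {"gripper":1,"dx":0,"dy":0,"dz":-5,"turn":0},
    {"gripper":1,"dx":0,"dy":0,"dz":-5,"turn":0}
  ]
}}

```text
time_s: 6.25
eef_pos: [0.552, -0.0451, 0.0911]
eef_rot: [-0.0, 0.995, -0.099, -0.0]
wrist_force: [-0.1, 0.4, -5.0]
opening: 0.422
```

Run:
```python
from h import *
go([.5693,.0395,.092],yaw=-.199)
c=ctrl.camera("side");im=c["image"][:,:,::-1]
cv2.imwrite("pics/s5.png",cv2.resize(im[80:240,210:370],None,fx=3.75,fy=3.75,interpolation=cv2.INTER_CUBIC))
o=ctrl.get_obs();print(np.array(o['eef_pos']))
g=o['eef_pos']
for dz in(.0,.074): print(proj(c,[.553,-.0455,.01+.05+dz]))
```

```text
t 6.25 pos [ 0.552  -0.0451  0.0911] yaw -0.1985 F [-0.1  0.4 -5. ] open 0.422 tilt [-3.e-04  1.e-04 -1.e+00]
turn 0.03
[0.5693 0.0395 0.092 ] -> [ 0.03 -8.64 -0.09]
[ 0.55184894 -0.04509449  0.09090331]
[291.68290294 163.59247345]
[293.30098191 131.97368591]
```

View pics/s5.png

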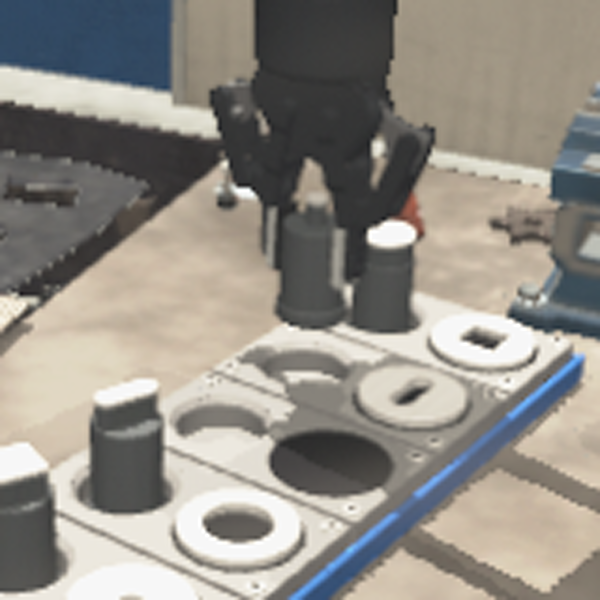

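Run:
```python
from h import *
c=ctrl.camera("side");im=c["image"][:,:,::-1]
r=im[110:180,270:320]
cv2.imwrite("pics/s6.png",cv2.resize(r,None,fx=8,fy=8,interpolation=cv2.INTER_NEAREST))
for z,r in((.134,0),): 
  for yo in(0,-.003,-.006,.003): print(yo,proj(c,[.552,-.0451+yo,z]),proj(c,[.552,-.0451+yo,.134-.016]))
```

```text
0 [293.67437585 132.1249118 ] [293.31567918 139.16129111]
-0.003 [294.20699976 131.63237286] [293.84516958 138.65443359]
-0.006 [294.73685138 131.14241004] [294.3719307  138.15019546]
0.003 [293.13895903 132.62004612] [292.78343945 139.67078733]
```

View pics/s6.png

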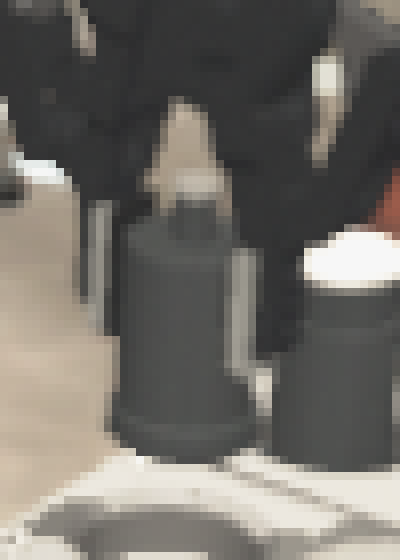

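Call:
{"api": "drive_tool", "payload": {
  "commands": [
    {"gripper":1,"dx":0,"dy":-3,"dz":0,"turn":0},
    {"gripper":1,"dx":0,"dy":-6,"dz":0,"turn":0},
    {"gripper":1,"dx":0,"dy":-8.6,"dz":0,"turn":0},
    {"gripper":1,"dx":0,"dy":-8.6,"dz":0,"turn":0},
    {"gripper":1,"dx":0,"dy":-8.6,"dz":1,"turn":0},
    {"gripper":1,"dx":0,"dy":-8.6,"dz":2,"turn":0},
    {"gripper":1,"dx":0,"dy":-8.6,"dz":2.6,"turn":0},
    {"gripper":1,"dx":0,"dy":-8.6,"dz":2.6,"turn":0}
  ]
}}

```text
time_s: 7.35
eef_pos: [0.5685, 0.0387, 0.0643]
eef_rot: [-0.0, 0.995, -0.099, -0.001]
wrist_force: [-0.0, 0.1, -3.9]
opening: 0.42
```

Run:
```python
from h import *
go([.5693,.0395,.0425],yaw=-.199)
c=ctrl.camera("side");im=c["image"][:,:,::-1]
cv2.imwrite("pics/s7.png",cv2.resize(im[110:240,210:370],None,fx=4,fy=4,interpolation=cv2.INTER_CUBIC))
```

```text
t 7.35 pos [0.5685 0.0387 0.0643] yaw -0.1993 F [-0.   0.1 -3.9] open 0.42 tilt [-1.8e-03  2.0e-04 -1.0e+00]
turn -0.02
[0.5693 0.0395 0.0425] -> [ 0.07 -0.09  2.18]
```

View pics/s7.png

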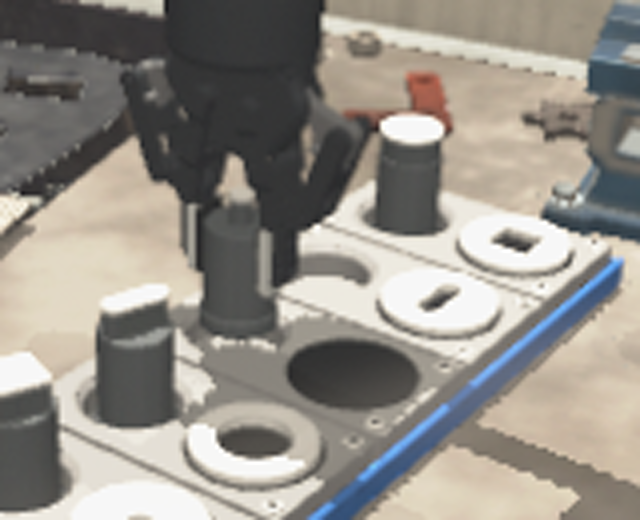

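Call:
{"api": "drive_tool", "payload": {
  "commands": [
    {"gripper":1,"dx":0,"dy":-0.1,"dz":0.5,"turn":0},
    {"gripper":1,"dx":0,"dy":-0.1,"dz":1,"turn":0},
    {"gripper":1,"dx":0,"dy":-0.1,"dz":1.5,"turn":0},
    {"gripper":1,"dx":0,"dy":-0.1,"dz":2,"turn":0},
    {"gripper":1,"dx":0,"dy":-0.1,"dz":2.1,"turn":0},
    {"gripper":1,"dx":0,"dy":-0.1,"dz":2.1,"turn":0}
  ]
}}

```text
time_s: 8.15
eef_pos: [0.5693, 0.0401, 0.0442]
eef_rot: [0.0, 0.995, -0.099, -0.0]
wrist_force: [-0.4, 0.2, -5.0]
opening: 0.42
```

Call:
{"api": "drive_tool", "payload": {
  "commands": [
    {"gripper":0.39,"dx":0,"dy":0,"dz":0,"turn":0},
    {"gripper":0.39,"dx":0,"dy":0,"dz":0,"turn":0},
    {"gripper":0.39,"dx":0,"dy":0,"dz":0,"turn":0},
    {"gripper":0.39,"dx":0,"dy":0,"dz":-2,"turn":0},
    {"gripper":0.39,"dx":0,"dy":0,"dz":-4,"turn":0},
    {"gripper":0.39,"dx":0,"dy":0,"dz":-7,"turn":0},
    {"gripper":0.39,"dx":0,"dy":0,"dz":-10,"turn":0},
    {"gripper":0.39,"dx":0,"dy":0,"dz":-10,"turn":0}
  ]
}}

```text
time_s: 9.15
eef_pos: [0.5718, 0.0398, 0.1487]
eef_rot: [0.0, 0.995, -0.099, 0.004]
wrist_force: [0.4, 0.1, -0.4]
opening: 0.611
```

Run:
```python
from h import *
go([.5853,.1215,.11],[.5853,.1215,.042],yaw=-.199)
c=ctrl.camera("side");im=c["image"][:,:,::-1]
cv2.imwrite("pics/s8.png",cv2.resize(im[70:240,170:370],None,fx=3.5,fy=3.5,interpolation=cv2.INTER_CUBIC))
```

```text
t 9.15 pos [0.5718 0.0398 0.1487] yaw -0.1984 F [ 0.4  0.1 -0.4] open 0.611 tilt [ 0.0073 -0.001  -1.    ]
turn 0.03
[0.5853 0.1215 0.11  ] -> [-0.32 -8.27  3.87]
[0.5853 0.1215 0.042 ] -> [-0.37 -8.27 10.67]
```

View pics/s8.png

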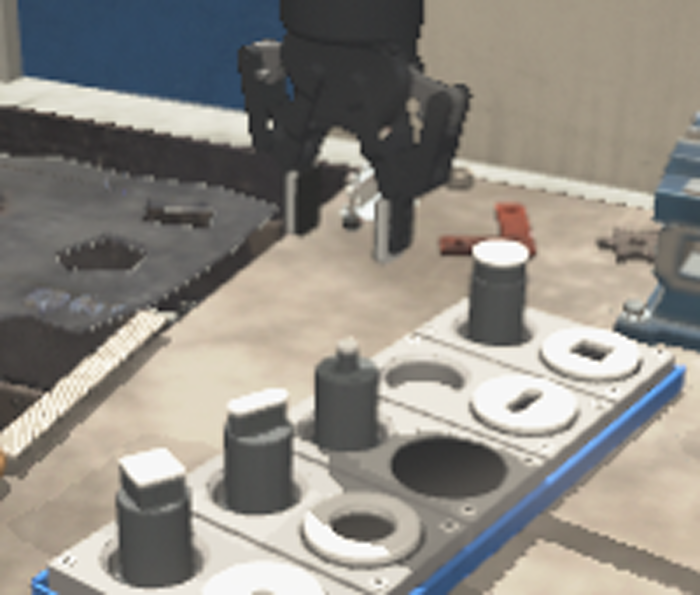

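Call:
{"api": "drive_tool", "payload": {
  "commands": [
    {"gripper":0.39,"dx":0,"dy":-4,"dz":0,"turn":0},
    {"gripper":0.39,"dx":0,"dy":-8.3,"dz":0,"turn":0},
    {"gripper":0.39,"dx":0,"dy":-8.3,"dz":2,"turn":0},
    {"gripper":0.39,"dx":0,"dy":-8.3,"dz":3.5,"turn":0},
    {"gripper":0.39,"dx":0,"dy":-8.3,"dz":3.5,"turn":0},
    {"gripper":0.39,"dx":0,"dy":-8.3,"dz":3.5,"turn":0},
    {"gripper":0.39,"dx":0,"dy":-8.3,"dz":3.5,"turn":0}
  ]
}}

```text
time_s: 10.07
eef_pos: [0.5863, 0.1209, 0.11]
eef_rot: [-0.0, 0.995, -0.1, 0.001]
wrist_force: [0.3, 0.3, 0.3]
opening: 0.608
```

Run:
```python
from h import *
go([.5853,.1215,.042],yaw=-.199)
```

```text
t 10.07 pos [0.5863 0.1209 0.11  ] yaw -0.1994 F [0.3 0.3 0.3] open 0.608 tilt [ 0.0012 -0.     -1.    ]
turn -0.02
[0.5853 0.1215 0.042 ] -> [-0.12 -0.04  6.8 ]
```

Call:
{"api": "drive_tool", "payload": {
  "commands": [
    {"gripper":0.39,"dx":-0.1,"dy":0,"dz":2,"turn":0},
    {"gripper":0.39,"dx":-0.1,"dy":0,"dz":3,"turn":0},
    {"gripper":0.39,"dx":-0.1,"dy":0,"dz":4,"turn":0},
    {"gripper":0.39,"dx":-0.1,"dy":0,"dz":5,"turn":0},
    {"gripper":0.39,"dx":-0.1,"dy":0,"dz":6,"turn":0},
    {"gripper":0.39,"dx":-0.1,"dy":0,"dz":6.6,"turn":0},
    {"gripper":0.39,"dx":-0.1,"dy":0,"dz":6.6,"turn":0},
    {"gripper":0.39,"dx":-0.1,"dy":0,"dz":6.6,"turn":0}
  ]
}}

```text
time_s: 11.08
eef_pos: [0.5851, 0.1217, 0.0437]
eef_rot: [-0.0, 0.995, -0.099, 0.0]
wrist_force: [0.4, -0.6, 0.4]
opening: 0.61
```

Call:
{"api": "drive_tool", "payload": {
  "commands": [
    {"gripper":1,"dx":0,"dy":0,"dz":0,"turn":0},
    {"gripper":1,"dx":0,"dy":0,"dz":0,"turn":0},
    {"gripper":1,"dx":0,"dy":0,"dz":0,"turn":0},
    {"gripper":1,"dx":0,"dy":0,"dz":0,"turn":0},
    {"gripper":1,"dx":0,"dy":0,"dz":0,"turn":0},
    {"gripper":1,"dx":0,"dy":0,"dz":0,"turn":0},
    {"gripper":1,"dx":0,"dy":0,"dz":-2,"turn":0},
    {"gripper":1,"dx":0,"dy":0,"dz":-4,"turn":0},
    {"gripper":1,"dx":0,"dy":0,"dz":-7,"turn":0},
    {"gripper":1,"dx":0,"dy":0,"dz":-10,"turn":0},
    {"gripper":1,"dx":0,"dy":0,"dz":-10,"turn":0},
    {"gripper":1,"dx":0,"dy":0,"dz":-10,"turn":0},
    {"gripper":1,"dx":0,"dy":0,"dz":-10,"turn":0}
  ]
}}

```text
time_s: 12.7
eef_pos: [0.5835, 0.1216, 0.1415]
eef_rot: [0.0, 0.995, -0.099, -0.002]
wrist_force: [-0.4, 0.7, -4.3]
opening: 0.419
```

Run:
```python
from h import *
go([.5527,-.0429,.142],[.5527,-.0429,.043],yaw=-.199)
c=ctrl.camera("side");im=c["image"][:,:,::-1]
cv2.imwrite("pics/s9.png",cv2.resize(im[70:240,170:370],None,fx=3.5,fy=3.5,interpolation=cv2.INTER_CUBIC))
o=ctrl.get_obs()['eef_pos'];print(proj(c,[o[0],o[1],o[2]+.042]))
```

```text
t 12.7 pos [0.5835 0.1216 0.1415] yaw -0.1986 F [-0.4  0.7 -4.3] open 0.419 tilt [-0.0032  0.     -1.    ]
turn 0.02
[ 0.5527 -0.0429  0.142 ] -> [ 0.23 16.74 -0.04]
[ 0.5527 -0.0429  0.043 ] -> [ 0.26 16.73  9.86]
[243.18846917 135.49032176]
```

View pics/s9.png

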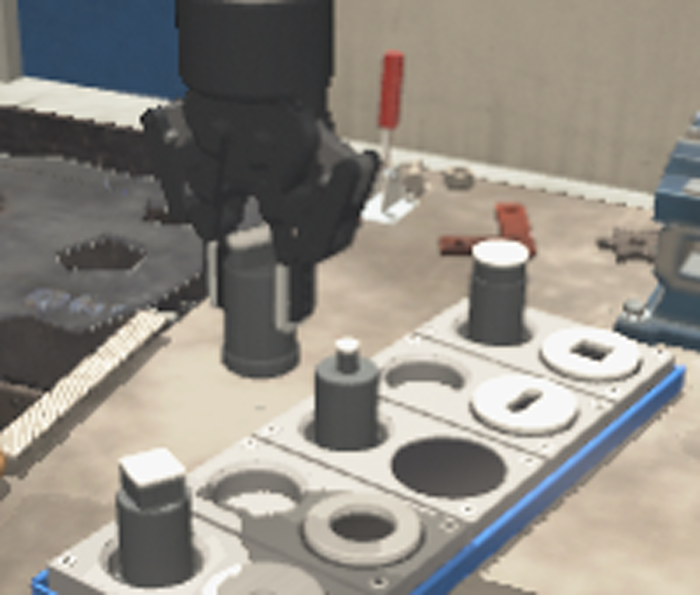

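Call:
{"api": "drive_tool", "payload": {
  "commands": [
    {"gripper":1,"dx":0,"dy":4,"dz":0,"turn":0},
    {"gripper":1,"dx":0,"dy":8,"dz":0,"turn":0},
    {"gripper":1,"dx":0,"dy":12,"dz":0,"turn":0},
    {"gripper":1,"dx":0,"dy":15,"dz":0,"turn":0},
    {"gripper":1,"dx":0,"dy":16.8,"dz":0,"turn":0},
    {"gripper":1,"dx":0,"dy":16.8,"dz":0,"turn":0},
    {"gripper":1,"dx":0,"dy":16.8,"dz":3,"turn":0},
    {"gripper":1,"dx":0,"dy":16.8,"dz":6,"turn":0},
    {"gripper":1,"dx":0,"dy":16.8,"dz":7,"turn":0},
    {"gripper":1,"dx":0,"dy":16.8,"dz":7,"turn":0},
    {"gripper":1,"dx":0,"dy":16.8,"dz":7,"turn":0},
    {"gripper":1,"dx":0,"dy":16.8,"dz":7,"turn":0}
  ]
}}

```text
time_s: 14.25
eef_pos: [0.5526, -0.0432, 0.0746]
eef_rot: [0.0, 0.995, -0.099, 0.001]
wrist_force: [0.2, -0.3, -4.1]
opening: 0.419
```

Run:
```python
from h import *
go([.5527,-.0429,.043],yaw=-.199)
c=ctrl.camera("side");im=c["image"][:,:,::-1]
cv2.imwrite("pics/s10.png",cv2.resize(im[70:240,170:370],None,fx=3.5,fy=3.5,interpolation=cv2.INTER_CUBIC))
```

```text
t 14.25 pos [ 0.5526 -0.0432  0.0746] yaw -0.1984 F [ 0.2 -0.3 -4.1] open 0.419 tilt [ 2.2e-03 -6.0e-04 -1.0e+00]
turn 0.03
[ 0.5527 -0.0429  0.043 ] -> [-0.   -0.03  3.16]
```

View pics/s10.png

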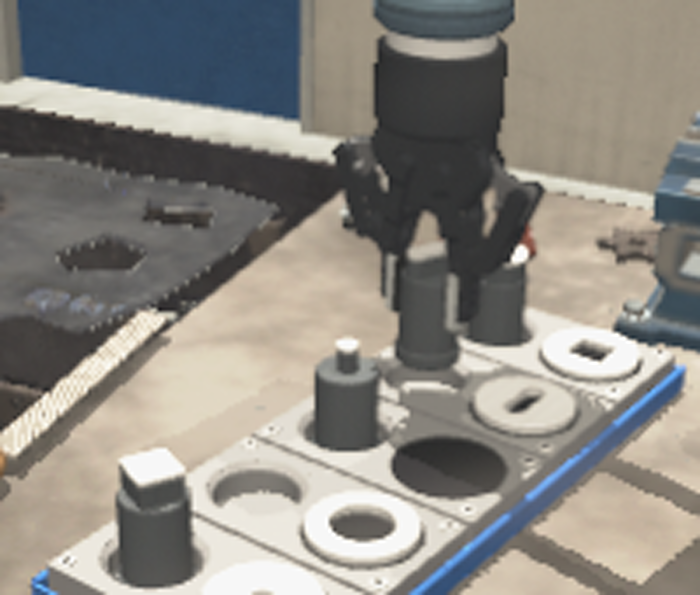

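Call:
{"api": "drive_tool", "payload": {
  "commands": [
    {"gripper":1,"dx":0,"dy":0,"dz":0.8,"turn":0},
    {"gripper":1,"dx":0,"dy":0,"dz":1.4,"turn":0},
    {"gripper":1,"dx":0,"dy":0,"dz":2,"turn":0},
    {"gripper":1,"dx":0,"dy":0,"dz":2.6,"turn":0},
    {"gripper":1,"dx":0,"dy":0,"dz":3,"turn":0},
    {"gripper":1,"dx":0,"dy":0,"dz":3,"turn":0},
    {"gripper":1,"dx":0,"dy":0,"dz":3,"turn":0}
  ]
}}

```text
time_s: 15.18
eef_pos: [0.5514, -0.043, 0.0441]
eef_rot: [0.0, 0.995, -0.099, -0.0]
wrist_force: [-5.3, 0.7, 6.0]
opening: 0.422
```

Call:
{"api": "drive_tool", "payload": {
  "commands": [
    {"gripper":0.39,"dx":0,"dy":0,"dz":0,"turn":0},
    {"gripper":0.39,"dx":0,"dy":0,"dz":0,"turn":0},
    {"gripper":0.39,"dx":0,"dy":0,"dz":0,"turn":0},
    {"gripper":0.39,"dx":0,"dy":0,"dz":-2,"turn":0},
    {"gripper":0.39,"dx":0,"dy":0,"dz":-4,"turn":0},
    {"gripper":0.39,"dx":0,"dy":0,"dz":-7,"turn":0},
    {"gripper":0.39,"dx":0,"dy":0,"dz":-7,"turn":0},
    {"gripper":0.39,"dx":0,"dy":8.3,"dz":-7,"turn":0},
    {"gripper":0.39,"dx":0,"dy":8.3,"dz":-7,"turn":0},
    {"gripper":0.39,"dx":0,"dy":8.3,"dz":-7,"turn":0},
    {"gripper":0.39,"dx":0,"dy":8.3,"dz":-7,"turn":0},
    {"gripper":0.39,"dx":0,"dy":8.3,"dz":-7,"turn":0}
  ]
}}

```text
time_s: 16.68
eef_pos: [0.5353, -0.1233, 0.113]
eef_rot: [-0.0, 0.995, -0.099, -0.0]
wrist_force: [-0.1, 0.5, 0.8]
opening: 0.612
```

Run:
```python
from h import *
go([.5352,-.1240,.042],yaw=-.199)
c=ctrl.camera("side");im=c["image"][:,:,::-1]
cv2.imwrite("pics/s11.png",cv2.resize(im[70:240,170:370],None,fx=3.5,fy=3.5,interpolation=cv2.INTER_CUBIC))
```

```text
t 16.68 pos [ 0.5353 -0.1233  0.113 ] yaw -0.1974 F [-0.1  0.5  0.8] open 0.612 tilt [-4.e-04  5.e-04 -1.e+00]
turn 0.09
[ 0.5352 -0.124   0.042 ] -> [0.01 0.07 7.1 ]
```

View pics/s11.png

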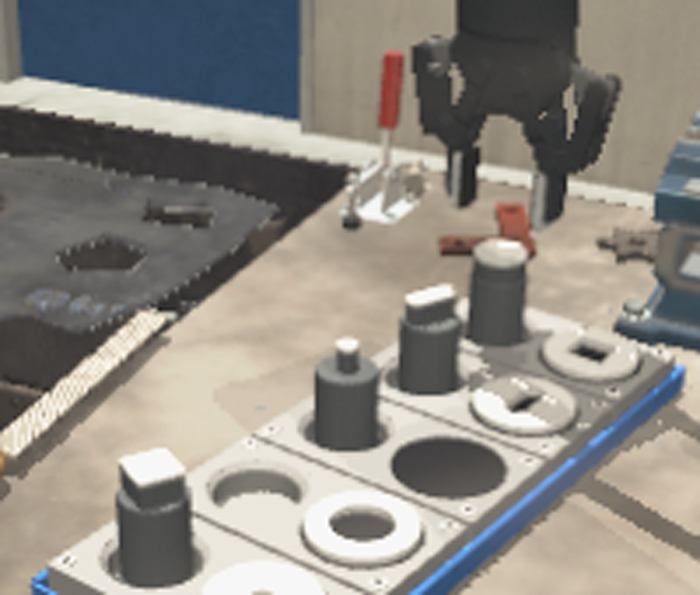

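Call:
{"api": "drive_tool", "payload": {
  "commands": [
    {"gripper":0.39,"dx":0,"dy":0.1,"dz":2,"turn":0},
    {"gripper":0.39,"dx":0,"dy":0.1,"dz":3,"turn":0},
    {"gripper":0.39,"dx":0,"dy":0.1,"dz":4,"turn":0},
    {"gripper":0.39,"dx":0,"dy":0.1,"dz":5,"turn":0},
    {"gripper":0.39,"dx":0,"dy":0.1,"dz":6,"turn":0},
    {"gripper":0.39,"dx":0,"dy":0.1,"dz":7,"turn":0},
    {"gripper":0.39,"dx":0,"dy":0.1,"dz":7,"turn":0},
    {"gripper":0.39,"dx":0,"dy":0.1,"dz":7,"turn":0}
  ]
}}

```text
time_s: 17.73
eef_pos: [0.5352, -0.1255, 0.0434]
eef_rot: [0.0, 0.995, -0.099, 0.0]
wrist_force: [1.1, 0.3, 0.1]
opening: 0.608
```

Call:
{"api": "drive_tool", "payload": {
  "commands": [
    {"gripper":1,"dx":0,"dy":0,"dz":0,"turn":0},
    {"gripper":1,"dx":0,"dy":0,"dz":0,"turn":0},
    {"gripper":1,"dx":0,"dy":0,"dz":0,"turn":0},
    {"gripper":1,"dx":0,"dy":0,"dz":0,"turn":0},
    {"gripper":1,"dx":0,"dy":0,"dz":0,"turn":0},
    {"gripper":1,"dx":0,"dy":0,"dz":0,"turn":0},
    {"gripper":1,"dx":0,"dy":0,"dz":-2,"turn":0},
    {"gripper":1,"dx":0,"dy":0,"dz":-4,"turn":0},
    {"gripper":1,"dx":0,"dy":0,"dz":-7,"turn":0},
    {"gripper":1,"dx":0,"dy":0,"dz":-10,"turn":0},
    {"gripper":1,"dx":0,"dy":0,"dz":-10,"turn":0},
    {"gripper":1,"dx":0,"dy":0,"dz":-10,"turn":0},
    {"gripper":1,"dx":0,"dy":0,"dz":-10,"turn":0}
  ]
}}

```text
time_s: 19.35
eef_pos: [0.5338, -0.1249, 0.1413]
eef_rot: [-0.001, 0.995, -0.099, -0.002]
wrist_force: [0.4, -0.5, -5.7]
opening: 0.419
```

Run:
```python
from h import *
go([.5859,.1218,.142],[.5859,.1218,.043],yaw=-.199)
c=ctrl.camera("side");im=c["image"][:,:,::-1]
cv2.imwrite("pics/s12.png",cv2.resize(im[70:240,170:370],None,fx=3.5,fy=3.5,interpolation=cv2.INTER_CUBIC))
```

```text
t 19.35 pos [ 0.5338 -0.1249  0.1413] yaw -0.1986 F [ 0.4 -0.5 -5.7] open 0.419 tilt [-0.0031  0.0015 -1.    ]
turn 0.02
[0.5859 0.1218 0.142 ] -> [  0.24 -25.21  -0.05]
[0.5859 0.1218 0.043 ] -> [  0.27 -25.2    9.85]
```

View pics/s12.png

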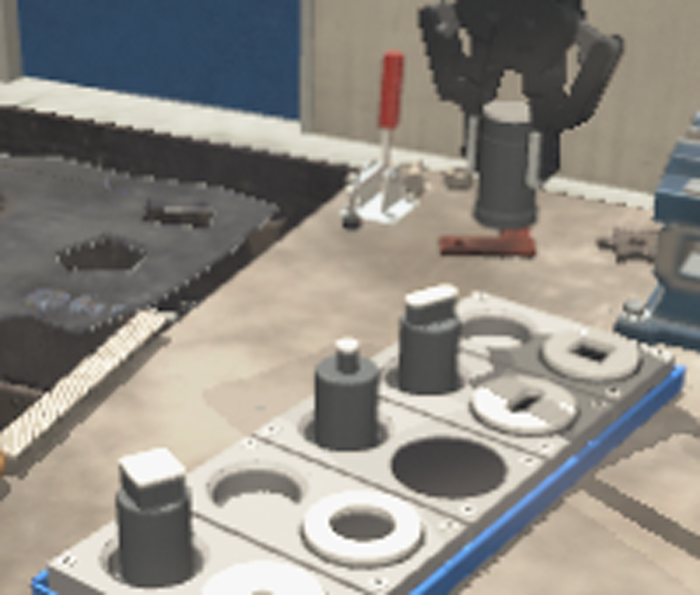

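Call:
{"api": "drive_tool", "payload": {
  "commands": [
    {"gripper":1,"dx":0,"dy":-4,"dz":0,"turn":0},
    {"gripper":1,"dx":0,"dy":-8,"dz":0,"turn":0},
    {"gripper":1,"dx":0,"dy":-12,"dz":0,"turn":0},
    {"gripper":1,"dx":0,"dy":-16,"dz":0,"turn":0},
    {"gripper":1,"dx":0,"dy":-20,"dz":0,"turn":0},
    {"gripper":1,"dx":0,"dy":-23,"dz":0,"turn":0},
    {"gripper":1,"dx":0,"dy":-25.2,"dz":0,"turn":0},
    {"gripper":1,"dx":0.1,"dy":-25.2,"dz":0,"turn":0},
    {"gripper":1,"dx":0.1,"dy":-25.2,"dz":3,"turn":0},
    {"gripper":1,"dx":0.1,"dy":-25.2,"dz":6,"turn":0},
    {"gripper":1,"dx":0.1,"dy":-25.2,"dz":7,"turn":0},
    {"gripper":1,"dx":0.1,"dy":-25.2,"dz":7,"turn":0},
    {"gripper":1,"dx":0.1,"dy":-25.2,"dz":7,"turn":0},
    {"gripper":1,"dx":0.1,"dy":-25.2,"dz":7,"turn":0}
  ]
}}

```text
time_s: 21.15
eef_pos: [0.5868, 0.1214, 0.0747]
eef_rot: [-0.0, 0.995, -0.099, 0.001]
wrist_force: [-0.3, -0.3, -4.6]
opening: 0.424
```

Run:
```python
from h import *
go([.5859,.1218,.043],yaw=-.199)
c=ctrl.camera("side");im=c["image"][:,:,::-1]
cv2.imwrite("pics/s13.png",cv2.resize(im[70:240,170:370],None,fx=3.5,fy=3.5,interpolation=cv2.INTER_CUBIC))
```

```text
t 21.15 pos [0.5868 0.1214 0.0747] yaw -0.1986 F [-0.3 -0.3 -4.6] open 0.424 tilt [ 0.0024 -0.     -1.    ]
turn 0.02
[0.5859 0.1218 0.043 ] -> [-0.1  -0.02  3.17]
```

View pics/s13.png

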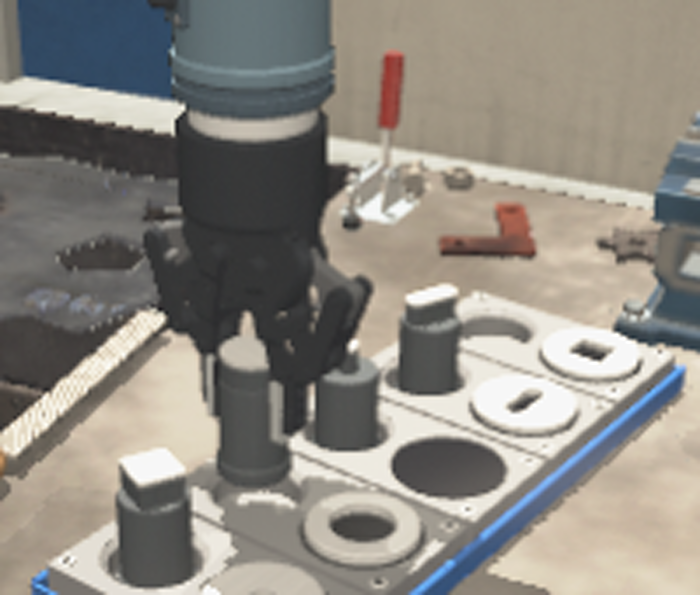

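Call:
{"api": "drive_tool", "payload": {
  "commands": [
    {"gripper":1,"dx":0,"dy":0,"dz":0.8,"turn":0},
    {"gripper":1,"dx":0,"dy":0,"dz":1.4,"turn":0},
    {"gripper":1,"dx":0,"dy":0,"dz":2,"turn":0},
    {"gripper":1,"dx":0,"dy":0,"dz":2.6,"turn":0},
    {"gripper":1,"dx":0,"dy":0,"dz":3,"turn":0},
    {"gripper":1,"dx":0,"dy":0,"dz":3,"turn":0},
    {"gripper":1,"dx":0,"dy":0,"dz":3,"turn":0}
  ]
}}

```text
time_s: 22.08
eef_pos: [0.5855, 0.1215, 0.044]
eef_rot: [0.0, 0.995, -0.099, -0.0]
wrist_force: [-5.2, -1.4, 4.6]
opening: 0.421
```

Call:
{"api": "drive_tool", "payload": {
  "commands": [
    {"gripper":0.39,"dx":0,"dy":0,"dz":0,"turn":0},
    {"gripper":0.39,"dx":0,"dy":0,"dz":0,"turn":0},
    {"gripper":0.39,"dx":0,"dy":0,"dz":0,"turn":0},
    {"gripper":0.39,"dx":0,"dy":0,"dz":-2,"turn":0},
    {"gripper":0.39,"dx":0,"dy":0,"dz":-4,"turn":0},
    {"gripper":0.39,"dx":0,"dy":0,"dz":-7,"turn":0},
    {"gripper":0.39,"dx":0,"dy":0,"dz":-7,"turn":0},
    {"gripper":0.39,"dx":0,"dy":-8.4,"dz":-7,"turn":0},
    {"gripper":0.39,"dx":0,"dy":-8.4,"dz":-7,"turn":0},
    {"gripper":0.39,"dx":0,"dy":-8.4,"dz":-7,"turn":0},
    {"gripper":0.39,"dx":0,"dy":-8.4,"dz":-7,"turn":0},
    {"gripper":0.39,"dx":0,"dy":-8.4,"dz":-7,"turn":0}
  ]
}}

```text
time_s: 23.58
eef_pos: [0.6022, 0.2026, 0.1131]
eef_rot: [0.0, 0.995, -0.1, -0.0]
wrist_force: [-0.2, 0.5, 0.5]
opening: 0.614
```

Run:
```python
from h import *
go([.6016,.2038,.042],yaw=-.199)
c=ctrl.camera("side");im=c["image"][:,:,::-1]
cv2.imwrite("pics/s14.png",cv2.resize(im[70:240,170:370],None,fx=3.5,fy=3.5,interpolation=cv2.INTER_CUBIC))
```

```text
t 23.57 pos [0.6022 0.2026 0.1131] yaw -0.1997 F [-0.2  0.5  0.5] open 0.614 tilt [-5.e-04 -4.e-04 -1.e+00]
turn -0.04
[0.6016 0.2038 0.042 ] -> [-0.08 -0.11  7.11]
```

View pics/s14.png

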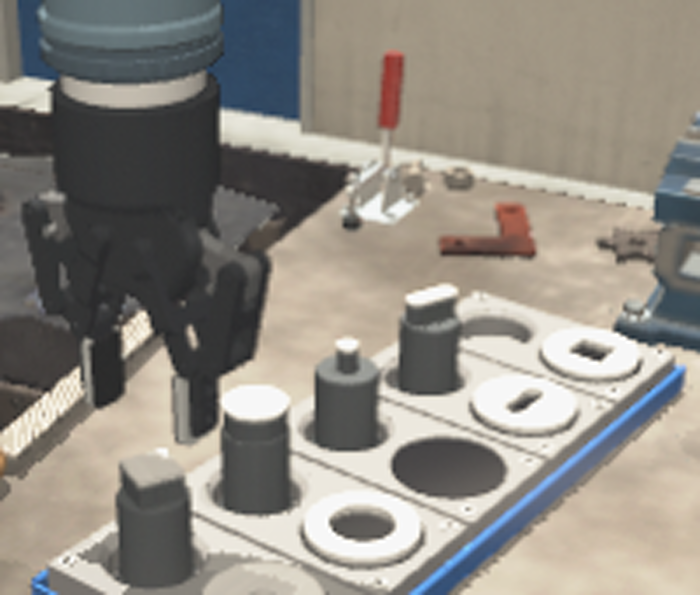

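Large round is seated in B. Next the square from A.

Call:
{"api": "drive_tool", "payload": {
  "commands": [
    {"gripper":0.39,"dx":-0.1,"dy":-0.1,"dz":2,"turn":0},
    {"gripper":0.39,"dx":-0.1,"dy":-0.1,"dz":3,"turn":0},
    {"gripper":0.39,"dx":-0.1,"dy":-0.1,"dz":4,"turn":0},
    {"gripper":0.39,"dx":-0.1,"dy":-0.1,"dz":5,"turn":0},
    {"gripper":0.39,"dx":-0.1,"dy":-0.1,"dz":6,"turn":0},
    {"gripper":0.39,"dx":-0.1,"dy":-0.1,"dz":7,"turn":0},
    {"gripper":0.39,"dx":-0.1,"dy":-0.1,"dz":7,"turn":0},
    {"gripper":0.39,"dx":-0.1,"dy":-0.1,"dz":7,"turn":0}
  ]
}}

```text
time_s: 24.62
eef_pos: [0.6018, 0.205, 0.0436]
eef_rot: [-0.0, 0.995, -0.099, 0.0]
wrist_force: [0.5, 1.1, 0.6]
opening: 0.611
```

Call:
{"api": "drive_tool", "payload": {
  "commands": [
    {"gripper":1,"dx":0,"dy":0,"dz":0,"turn":0},
    {"gripper":1,"dx":0,"dy":0,"dz":0,"turn":0},
    {"gripper":1,"dx":0,"dy":0,"dz":0,"turn":0},
    {"gripper":1,"dx":0,"dy":0,"dz":0,"turn":0},
    {"gripper":1,"dx":0,"dy":0,"dz":0,"turn":0},
    {"gripper":1,"dx":0,"dy":0,"dz":0,"turn":0},
    {"gripper":1,"dx":0,"dy":0,"dz":-2,"turn":0},
    {"gripper":1,"dx":0,"dy":0,"dz":-4,"turn":0},
    {"gripper":1,"dx":0,"dy":0,"dz":-7,"turn":0},
    {"gripper":1,"dx":0,"dy":0,"dz":-10,"turn":0},
    {"gripper":1,"dx":0,"dy":0,"dz":-10,"turn":0},
    {"gripper":1,"dx":0,"dy":0,"dz":-10,"turn":0},
    {"gripper":1,"dx":0,"dy":0,"dz":-10,"turn":0}
  ]
}}

```text
time_s: 26.25
eef_pos: [0.6003, 0.2048, 0.1414]
eef_rot: [0.0, 0.995, -0.099, -0.002]
wrist_force: [0.3, -0.1, -4.1]
opening: 0.419
```

Run:
```python
from h import *
go([.5361,-.1252,.142],[.5361,-.1252,.043],yaw=-.199)
c=ctrl.camera("side");im=c["image"][:,:,::-1]
cv2.imwrite("pics/s15.png",cv2.resize(im[70:240,170:370],None,fx=3.5,fy=3.5,interpolation=cv2.INTER_CUBIC))
```

```text
t 26.25 pos [0.6003 0.2048 0.1414] yaw -0.1985 F [ 0.3 -0.1 -4.1] open 0.419 tilt [-3.2e-03 -4.0e-04 -1.0e+00]
turn 0.03
[ 0.5361 -0.1252  0.142 ] -> [ 2.200e-01  3.362e+01 -2.000e-02]
[ 0.5361 -0.1252  0.043 ] -> [ 0.25 33.61  9.88]
```

View pics/s15.png

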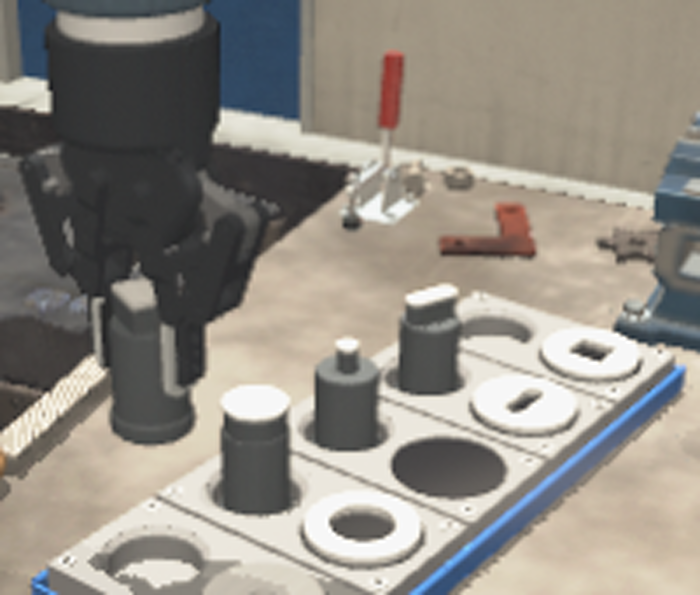

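Call:
{"api": "drive_tool", "payload": {
  "commands": [
    {"gripper":1,"dx":0,"dy":4,"dz":0,"turn":0},
    {"gripper":1,"dx":0,"dy":8,"dz":0,"turn":0},
    {"gripper":1,"dx":0,"dy":12,"dz":0,"turn":0},
    {"gripper":1,"dx":0,"dy":16,"dz":0,"turn":0},
    {"gripper":1,"dx":0,"dy":20,"dz":0,"turn":0},
    {"gripper":1,"dx":0,"dy":24,"dz":0,"turn":0},
    {"gripper":1,"dx":0,"dy":28,"dz":0,"turn":0},
    {"gripper":1,"dx":0,"dy":31,"dz":0,"turn":0},
    {"gripper":1,"dx":0.1,"dy":33.5,"dz":0,"turn":0},
    {"gripper":1,"dx":0.1,"dy":33.5,"dz":0,"turn":0},
    {"gripper":1,"dx":0.1,"dy":33.5,"dz":3,"turn":0},
    {"gripper":1,"dx":0.1,"dy":33.5,"dz":6,"turn":0},
    {"gripper":1,"dx":0.1,"dy":33.5,"dz":7,"turn":0},
    {"gripper":1,"dx":0.1,"dy":33.5,"dz":7,"turn":0},
    {"gripper":1,"dx":0.1,"dy":33.5,"dz":7,"turn":0},
    {"gripper":1,"dx":0.1,"dy":33.5,"dz":7,"turn":0}
  ]
}}

```text
time_s: 28.3
eef_pos: [0.5373, -0.124, 0.0746]
eef_rot: [0.0, 0.995, -0.099, 0.001]
wrist_force: [-0.1, 0.7, -3.8]
opening: 0.419
```

Run:
```python
from h import *
go([.5361,-.1252,.043],yaw=-.199)
c=ctrl.camera("side");im=c["image"][:,:,::-1]
cv2.imwrite("pics/s16.png",cv2.resize(im[70:240,170:370],None,fx=3.5,fy=3.5,interpolation=cv2.INTER_CUBIC))
```

```text
t 28.3 pos [ 0.5373 -0.124   0.0746] yaw -0.1984 F [-0.1  0.7 -3.8] open 0.419 tilt [ 0.0021 -0.001  -1.    ]
turn 0.03
[ 0.5361 -0.1252  0.043 ] -> [-0.11  0.14  3.16]
```

View pics/s16.png

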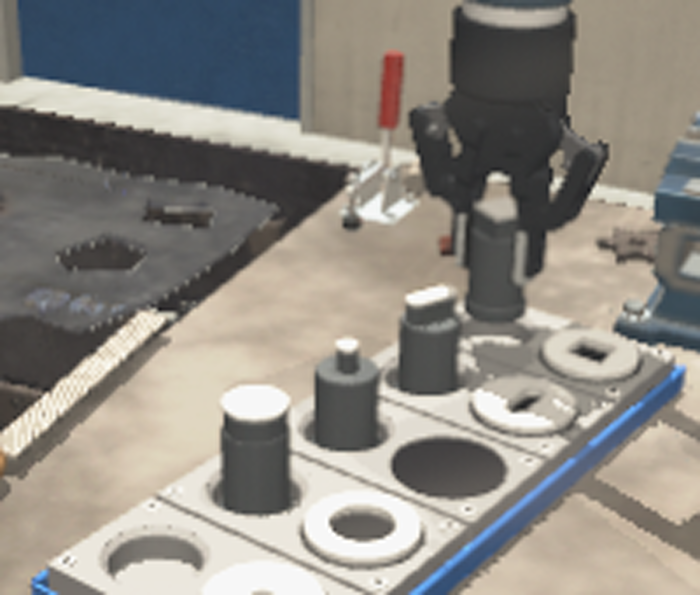

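Call:
{"api": "drive_tool", "payload": {
  "commands": [
    {"gripper":1,"dx":0,"dy":0,"dz":0.8,"turn":0},
    {"gripper":1,"dx":0,"dy":0,"dz":1.4,"turn":0},
    {"gripper":1,"dx":0,"dy":0,"dz":2,"turn":0},
    {"gripper":1,"dx":0,"dy":0,"dz":2.6,"turn":0},
    {"gripper":1,"dx":0,"dy":0,"dz":3,"turn":0},
    {"gripper":1,"dx":0,"dy":0,"dz":3,"turn":0},
    {"gripper":1,"dx":0,"dy":0,"dz":3,"turn":0}
  ]
}}

```text
time_s: 29.22
eef_pos: [0.5362, -0.1236, 0.0442]
eef_rot: [-0.0, 0.995, -0.099, -0.0]
wrist_force: [-5.0, 2.8, 5.6]
opening: 0.415
```

Call:
{"api": "drive_tool", "payload": {
  "commands": [
    {"gripper":0.39,"dx":0,"dy":0,"dz":0,"turn":0},
    {"gripper":0.39,"dx":0,"dy":0,"dz":0,"turn":0},
    {"gripper":0.39,"dx":0,"dy":0,"dz":0,"turn":0},
    {"gripper":0.39,"dx":0,"dy":0,"dz":-2,"turn":0},
    {"gripper":0.39,"dx":0,"dy":0,"dz":-4,"turn":0},
    {"gripper":0.39,"dx":0,"dy":0,"dz":-7,"turn":0},
    {"gripper":0.39,"dx":0,"dy":0,"dz":-7,"turn":0},
    {"gripper":0.39,"dx":0,"dy":-4,"dz":-7,"turn":0},
    {"gripper":0.39,"dx":0,"dy":-8,"dz":-7,"turn":0},
    {"gripper":0.39,"dx":0,"dy":-12,"dz":-7,"turn":0},
    {"gripper":0.39,"dx":0,"dy":-16.6,"dz":-7,"turn":0},
    {"gripper":0.39,"dx":0,"dy":-16.6,"dz":-7,"turn":0},
    {"gripper":0.39,"dx":0,"dy":-16.6,"dz":-7,"turn":0},
    {"gripper":0.39,"dx":0,"dy":-16.6,"dz":-7,"turn":0}
  ]
}}

```text
time_s: 30.98
eef_pos: [0.5689, 0.038, 0.1129]
eef_rot: [0.0, 0.995, -0.1, -0.0]
wrist_force: [0.6, -0.3, 0.1]
opening: 0.606
```

Run:
```python
from h import *
go([.5693,.0397,.042],yaw=-.199)
c=ctrl.camera("side");im=c["image"][:,:,::-1]
cv2.imwrite("pics/s17.png",cv2.resize(im[70:240,170:370],None,fx=3.5,fy=3.5,interpolation=cv2.INTER_CUBIC))
```

```text
t 30.98 pos [0.5689 0.038  0.1129] yaw -0.1998 F [ 0.6 -0.3  0.1] open 0.606 tilt [-6.e-04 -2.e-04 -1.e+00]
turn -0.05
[0.5693 0.0397 0.042 ] -> [ 0.01 -0.17  7.09]
```

View pics/s17.png

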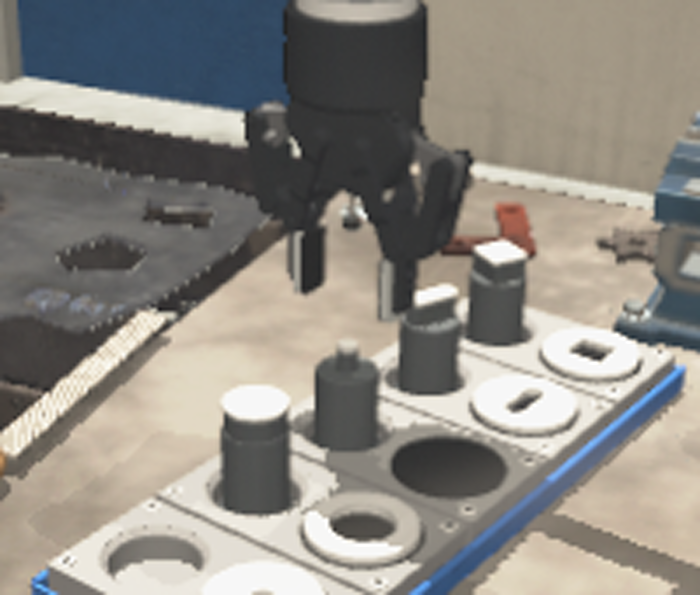

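Square is in E. Last: small round from C to A, grasping at the y where it was released (0.040).

Call:
{"api": "drive_tool", "payload": {
  "commands": [
    {"gripper":0.39,"dx":0,"dy":-0.1,"dz":2,"turn":0},
    {"gripper":0.39,"dx":0,"dy":-0.1,"dz":3,"turn":0},
    {"gripper":0.39,"dx":0,"dy":-0.1,"dz":4,"turn":0},
    {"gripper":0.39,"dx":0,"dy":-0.1,"dz":5,"turn":0},
    {"gripper":0.39,"dx":0,"dy":-0.1,"dz":6,"turn":0},
    {"gripper":0.39,"dx":0,"dy":-0.1,"dz":7,"turn":0},
    {"gripper":0.39,"dx":0,"dy":-0.1,"dz":7,"turn":0},
    {"gripper":0.39,"dx":0,"dy":-0.1,"dz":7,"turn":0}
  ]
}}

```text
time_s: 32.02
eef_pos: [0.5696, 0.0401, 0.0435]
eef_rot: [0.0, 0.995, -0.099, 0.0]
wrist_force: [0.2, -0.6, 0.7]
opening: 0.611
```

Call:
{"api": "drive_tool", "payload": {
  "commands": [
    {"gripper":1,"dx":0,"dy":0,"dz":0,"turn":0},
    {"gripper":1,"dx":0,"dy":0,"dz":0,"turn":0},
    {"gripper":1,"dx":0,"dy":0,"dz":0,"turn":0},
    {"gripper":1,"dx":0,"dy":0,"dz":0,"turn":0},
    {"gripper":1,"dx":0,"dy":0,"dz":0,"turn":0},
    {"gripper":1,"dx":0,"dy":0,"dz":0,"turn":0},
    {"gripper":1,"dx":0,"dy":0,"dz":-2,"turn":0},
    {"gripper":1,"dx":0,"dy":0,"dz":-4,"turn":0},
    {"gripper":1,"dx":0,"dy":0,"dz":-7,"turn":0},
    {"gripper":1,"dx":0,"dy":0,"dz":-10,"turn":0},
    {"gripper":1,"dx":0,"dy":0,"dz":-10,"turn":0},
    {"gripper":1,"dx":0,"dy":0,"dz":-10,"turn":0},
    {"gripper":1,"dx":0,"dy":0,"dz":-10,"turn":0}
  ]
}}

```text
time_s: 33.65
eef_pos: [0.5681, 0.0402, 0.1415]
eef_rot: [-0.0, 0.995, -0.099, -0.002]
wrist_force: [0.7, 0.7, -4.2]
opening: 0.417
```

Run:
```python
from h import *
go([.6026,.2042,.142],yaw=-.199)
```

```text
t 33.65 pos [0.5681 0.0402 0.1415] yaw -0.1986 F [ 0.7  0.7 -4.2] open 0.417 tilt [-3.3e-03  4.0e-04 -1.0e+00]
turn 0.02
[0.6026 0.2042 0.142 ] -> [  0.15 -16.76  -0.06]
```

Call:
{"api": "drive_tool", "payload": {
  "commands": [
    {"gripper":1,"dx":0,"dy":-4,"dz":0,"turn":0},
    {"gripper":1,"dx":0,"dy":-8,"dz":0,"turn":0},
    {"gripper":1,"dx":0,"dy":-12,"dz":0,"turn":0},
    {"gripper":1,"dx":0,"dy":-15,"dz":0,"turn":0},
    {"gripper":1,"dx":0,"dy":-16.8,"dz":0,"turn":0},
    {"gripper":1,"dx":0,"dy":-16.8,"dz":0,"turn":0},
    {"gripper":1,"dx":0,"dy":-16.8,"dz":3,"turn":0},
    {"gripper":1,"dx":0,"dy":-16.8,"dz":6,"turn":0},
    {"gripper":1,"dx":0,"dy":-16.8,"dz":7,"turn":0},
    {"gripper":1,"dx":0,"dy":-16.8,"dz":7,"turn":0},
    {"gripper":1,"dx":0,"dy":-16.8,"dz":7,"turn":0},
    {"gripper":1,"dx":0,"dy":-16.8,"dz":7,"turn":0}
  ]
}}

```text
time_s: 35.15
eef_pos: [0.6035, 0.2048, 0.0748]
eef_rot: [-0.0, 0.995, -0.099, 0.001]
wrist_force: [-0.6, 0.2, -4.3]
opening: 0.424
```

Run:
```python
from h import *
go([.6026,.2042,.043],yaw=-.199)
c=ctrl.camera("side");im=c["image"][:,:,::-1]
cv2.imwrite("pics/s18.png",cv2.resize(im[100:270,170:370],None,fx=3.5,fy=3.5,interpolation=cv2.INTER_CUBIC))
```

```text
t 35.15 pos [0.6035 0.2048 0.0748] yaw -0.1986 F [-0.6  0.2 -4.3] open 0.424 tilt [ 2.4e-03  3.0e-04 -1.0e+00]
turn 0.02
[0.6026 0.2042 0.043 ] -> [-0.08  0.08  3.18]
```

View pics/s18.png

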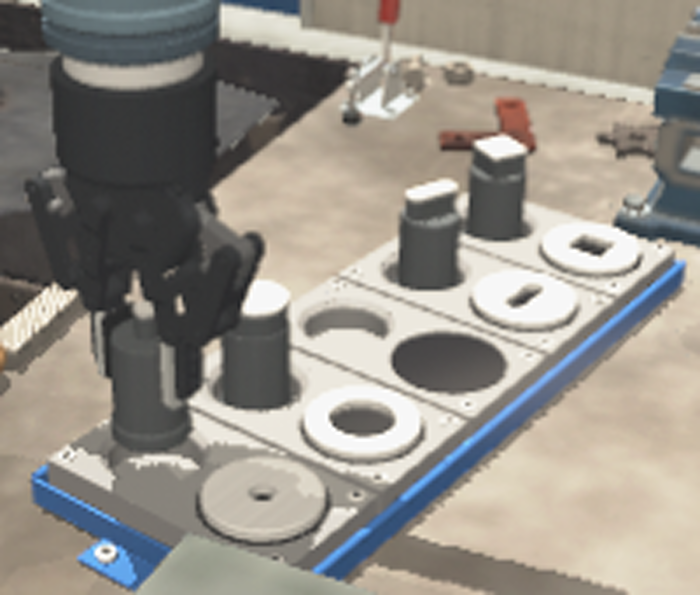

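Call:
{"api": "drive_tool", "payload": {
  "commands": [
    {"gripper":1,"dx":0,"dy":0.1,"dz":0.8,"turn":0},
    {"gripper":1,"dx":0,"dy":0.1,"dz":1.4,"turn":0},
    {"gripper":1,"dx":0,"dy":0.1,"dz":2,"turn":0},
    {"gripper":1,"dx":0,"dy":0.1,"dz":2.6,"turn":0},
    {"gripper":1,"dx":0,"dy":0.1,"dz":3,"turn":0},
    {"gripper":1,"dx":0,"dy":0.1,"dz":3,"turn":0},
    {"gripper":1,"dx":0,"dy":0.1,"dz":3,"turn":0}
  ]
}}

```text
time_s: 36.08
eef_pos: [0.6021, 0.2039, 0.0441]
eef_rot: [0.0, 0.995, -0.099, -0.0]
wrist_force: [-5.3, -1.9, 4.7]
opening: 0.42
```

Call:
{"api": "drive_tool", "payload": {
  "commands": [
    {"gripper":0.39,"dx":0,"dy":0,"dz":0,"turn":0},
    {"gripper":0.39,"dx":0,"dy":0,"dz":0,"turn":0},
    {"gripper":0.39,"dx":0,"dy":0,"dz":0,"turn":0},
    {"gripper":0.39,"dx":0,"dy":0,"dz":-2,"turn":0},
    {"gripper":0.39,"dx":0,"dy":0,"dz":-4,"turn":0},
    {"gripper":0.39,"dx":0,"dy":0,"dz":-8,"turn":0},
    {"gripper":0.39,"dx":0,"dy":0,"dz":-13,"turn":0},
    {"gripper":0.39,"dx":0,"dy":0,"dz":-18,"turn":0},
    {"gripper":0.39,"dx":0,"dy":0,"dz":-24,"turn":0},
    {"gripper":0.39,"dx":0,"dy":5,"dz":-28,"turn":0},
    {"gripper":0.39,"dx":0,"dy":10,"dz":-28,"turn":0},
    {"gripper":0.39,"dx":0,"dy":15,"dz":-28,"turn":0},
    {"gripper":0.39,"dx":0,"dy":20,"dz":-28,"turn":0},
    {"gripper":0.39,"dx":0,"dy":26,"dz":-28,"turn":0},
    {"gripper":0.39,"dx":0,"dy":32,"dz":-28,"turn":0},
    {"gripper":0.39,"dx":0,"dy":38,"dz":-28,"turn":0},
    {"gripper":0.39,"dx":0,"dy":44,"dz":-28,"turn":0},
    {"gripper":0.39,"dx":0,"dy":50,"dz":-28,"turn":0},
    {"gripper":0.39,"dx":0,"dy":50,"dz":-28,"turn":0},
    {"gripper":0.39,"dx":0,"dy":50,"dz":-28,"turn":0}
  ]
}}

```text
time_s: 38.58
eef_pos: [0.5036, -0.2863, 0.3246]
eef_rot: [0.0, 0.995, -0.1, 0.001]
wrist_force: [-0.6, 0.2, 0.3]
opening: 0.609
```

Run:
```python
from h import *
go()
c=ctrl.camera("side");im=c["image"][:,:,::-1]
cv2.imwrite("pics/s19.png",cv2.resize(im[120:270,170:370],None,fx=3.5,fy=3.5,interpolation=cv2.INTER_CUBIC))
c=ctrl.camera("top");im=c["image"][:,:,::-1]
cv2.imwrite("pics/t19.png",cv2.resize(im[170:305,150:390],None,fx=3.3,fy=3.3,interpolation=cv2.INTER_CUBIC))
```

```text
t 38.58 pos [ 0.5036 -0.2863  0.3246] yaw -0.1994 F [-0.6  0.2  0.3] open 0.609 tilt [ 1.3e-03 -5.0e-04 -1.0e+00]
```

View pics/s19.png

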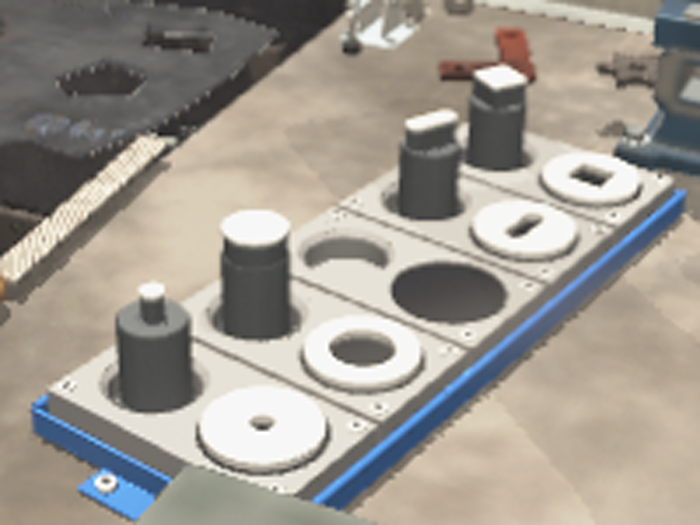

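View pics/t19.png

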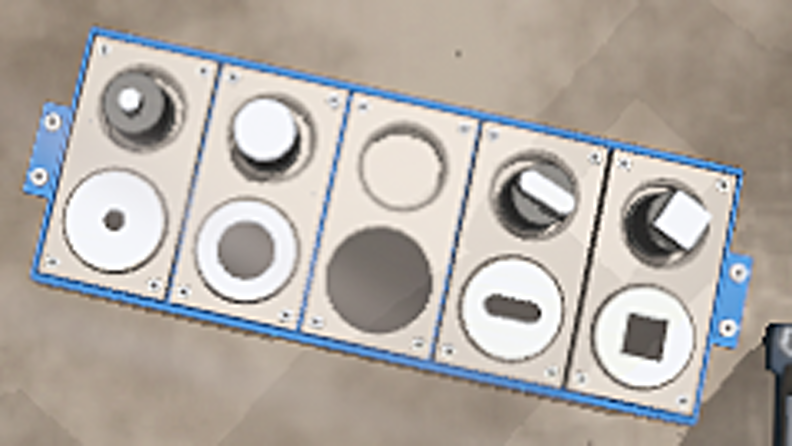

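Run:
```python
import io,contextlib
with contextlib.redirect_stdout(io.StringIO()): from fit import *
L={}
for n,(y0,y1,x0,x1) in(("top",(170,305,150,390)),("side",(130,275,170,370))):
    c=ctrl.camera(n);big=cv2.resize(c["image"][y0:y1,x0:x1],None,fx=4,fy=4,interpolation=cv2.INTER_CUBIC)
    cs,_=cv2.findContours((big.min(2)>236).astype(np.uint8),cv2.RETR_EXTERNAL,cv2.CHAIN_APPROX_NONE)
    for k in cs:
        M=cv2.moments(cv2.convexHull(k))
        if M["m00"]<80: continue
        u=np.array([(M["m10"]/M["m00"]+.5)/4-.5+x0,(M["m01"]/M["m00"]+.5)/4-.5+y0])
        for h in 'ABDE':
            if np.linalg.norm(u-proj(c,C[h]+[0,0,.074]))<4: L[n,h]=u
for h in 'ABDE':
    if ("top",h) in L and ("side",h) in L:
        p,e=tri(L["top",h],L["side",h]);print(h,np.round(p-C[h],4),round(e,4))
    else: print(h,[k for k in L if k[1]==h])
```

```text
A [-0.0009 -0.0006  0.0752] 0.0009
B [-0.0006  0.0016  0.0752] 0.0008
D [-0.0013  0.0006  0.0752] 0.0001
E [-0.0005  0.002   0.0754] 0.0008
```

Every top end is 75 mm above its pocket floor (nominal 74, and initially 75 as well) and within 2 mm of the pocket centre, so I'm handing in.

```bash
python3 -c "
from bench import ctrl
print(ctrl.hand_in())"
```

```text
the job is handed in; nothing more can be done
None
```

All four punches now stand point up in the holder of their own die, and I have handed the job in.

I made five moves, using the spare pocket on the way:
1. Small round punch to the spare pocket.
2. Oblong punch to the oblong holder.
3. Large round punch to the large round holder.
4. Square punch to the square holder.
5. Small round punch from the spare pocket to the small round holder.

**Last checks:** both cameras show each point shape next to the matching die, with the spare pocket empty. The punch tops measure 75 mm above the pocket floors, against 74 mm nominal. They measured 74–76 mm before I moved anything, so this fits fully seated punches within the camera calibration. All four are within about 2 mm of their pocket centres.

The arm finished clear of everything, at about 39 s. The wrist force readings at the end of each move were under 10 N. No check failed. The one refused move call (rows missing some keys) did not move the arm.

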